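# Fit and clamp the scraper carriage on the fettling rail

## Task

Slide the scraper carriage onto the dovetail rail from the rail's open end, with its blade towards the plaster mould, and push it gently home until it rests against the end stop. Then turn its clamp knob clockwise until the carriage is firmly clamped: stop as soon as the knob feels properly tight, do not force it. Leave the things lying around where they are.

Things in the scene. Friction and masses are not known exactly. Their poses are not given: they have to be found in the camera images.
- carriage: Loose aluminium carriage, 0.5 kg: top plate 76 mm long (x), y from -36 to +52 mm, top face 23 mm up, with slanted lips under it that hook round the dovetail. It starts on the table on its lips. Origin: middle of the dovetail groove, at the underside of the lips. x = sliding direction, towards the stop; +y = knob side, -y = blade side. Riding on the rail, its underside is 26 mm above the table.
- grip_block (a point): Point on the middle axis of the upright aluminium grip block on the carriage, 50 mm above the carriage's underside, at carriage x 0, y -15 mm. The block is 16 mm thick (x), 22 mm wide (y), from 23 to 66 mm above the underside. Grip it across x.
- carriage_nose (a point): Middle of the carriage's leading (+x) end face, 38 mm ahead of its origin, 15 mm above its underside; this face meets the stop. Axes as the carriage. On the rail the carriage has 1.3 mm of play each side (up to 2.4 mm more towards -y) and can lift about 2 mm.
- blade_tip (a point): End of the flat steel scraper blade (30 mm wide, 4 mm thick) that sticks out of the carriage to -y, 76 mm from the carriage's origin, 25 mm above its underside.
- knob_grip (a point): Point on the vertical axis of the black clamp knob, 47 mm above the carriage's underside, at carriage x 0, y +31.7 mm. The knob is an upright bar 44 mm long, 12 mm thick, from 26.5 to 52.5 mm above the underside, over a 30 mm disc. This frame turns with the knob: x along the bar, y across it (grip across y).
- clamp_knob (a joint): Clamp knob angle (rad, 0 = open, grows clockwise seen from above, limit 1.9). At 0 the bar points 125 deg counter-clockwise from carriage +x. Turns easily (0.08 N m) till its cam bites the strip somewhere from 0.5 to 1.4 rad, then the torque climbs some 1.5 to 2.5 N m per rad. Properly tight is 0.4 to 0.65 N m more than when free; over 0.8 more is forcing it. It holds when let go.
- rail: Steel dovetail rail fixed on the table, 180 mm long (x -90 to +90). Origin: middle of its underside. Base bar 56 mm wide, 26 mm high; on it the dovetail, 14 mm high, 24 mm wide below, 40 mm on top; top 40 mm above the table. x runs from the open end, where the carriage goes on, to the stop. +y is the clamp side; the mould stands on the -y side.
- rail_mouth (a point): Middle of the dovetail's top edge at the rail's open end (rail x -90 mm, 40 mm above the table). Axes as the rail. The first 8 mm of the dovetail taper by 1.2 to 2 mm a side and 1.5 mm at the top; the base bar's first 10 mm slope down by 2.5 mm.
- stop: Dark steel end stop fixed over the rail, 14 x 52 x 22 mm. Origin: middle of the face that looks to the open end (its -x face), level with the dovetail's top; x as the rail. The carriage is home when its leading face rests on this face. Its place along the rail varies.
- strip: Dark steel clamp strip, 5 mm high, in the rail's +y side just under the dovetail's top; the knob's cam presses on it; it gives a little (50 N/mm). Origin: on its outer face. Worn: it stands 0 to 2.4 mm back from flush (flush = 20 mm from the rail's middle), differently every time.
- mould: White octagonal plaster mould, 210 mm across corners, 30 mm high, with an upside-down unfired clay plate on it (top 44 mm above the table), beside the rail. Once on the rail, the blade passes 5 mm above the plate; it must not touch it.
- rib_knife: Loose wooden-handled spatula, 200 mm, lying between robot and rail; leave alone. Origin: middle of its underside.
- slip_cup: White plastic cup, 72 mm wide, 85 mm high; leave alone. Origin: middle of its underside.
- bisque_bowl: Terracotta bowl, 124 mm wide, 50 mm high; leave alone. Origin: middle of its underside.
- dust_brush: Wooden brush, 200 mm, lying beyond the carriage; leave alone. Origin: middle of its underside.
- wood_rib: Flat wooden disc, 72 mm wide, 10 mm high, near the robot; leave alone. Origin: middle of its underside.
- soap_jar: Amber glass jar, 68 mm wide, 85 mm high; leave alone. Origin: middle of its underside.
- cast_weight: Dark steel weight with a neck, 52 mm wide, 46 mm high; leave alone. Origin: middle of its underside.

How it is judged:
On the way:
1. the carriage is on the rail, against the stop (z of carriage in the frame of rail between 0.0245 and 0.0285 m and y of carriage in the frame of rail between -0.0048 and 0.0035 m and y of blade_tip in the frame of rail between -0.095 and -0.06 m and angle between the x axis of carriage and the x axis of rail, either way round below 0.06 rad and angle between carriage's own z axis and vertical below 0.06 rad and x of carriage_nose in the frame of stop between -0.002 and 0.002 m), for 0.2 s.
At the end, for the whole second after the job is handed in: The carriage rides on the dovetail, blade to the mould side, square to the rail (within 0.06 rad, 4.8 mm sideways), its leading face within 2 mm of the stop's face, at rest and let go, and the clamp cam presses the strip with more than 18 N (all of step 1 and contact force between clamp_knob and strip above 18 N and linear speed of carriage below 0.01 m/s); the robot touches nothing.
It fails at once if the carriage is rammed into the stop (over 35 N) (contact force between carriage and stop above 35 N).
It fails at once if the carriage is forced onto the rail (over 40 N on the way to the stop) (contact force between carriage and rail above 40 N and x of carriage_nose in the frame of stop below -0.003 m).
It fails at once if the clamp is overtightened (cam force over 70 N) (contact force between clamp_knob and strip above 70 N).
It fails at once if the clay plate or mould is struck (contact force between any of carriage, the arm, the fingers and mould above 2 N).
It fails at once if a bystander is moved more than 3 cm (distance of any of rib_knife, slip_cup, bisque_bowl, dust_brush, wood_rib, soap_jar, cast_weight from where it was at the start of the episode above 0.03 m).
It also fails if it takes over 72 s, if anything falls off the work surface, if the arm or the gripper's body presses on something with over 40 N, if the wrist force passes 120 N, or if a joint passes its speed limit or range.

## Robot

A 7-joint arm with a two-finger parallel gripper is mounted at the origin on the work surface. World frame = base frame: x ahead of the robot, y to its left, z up, the work surface at z = 0. Lengths are in m, angles in rad, forces in N, time in s.
With the tool pointing down it reaches from about 0.4 to 0.85 m from the base axis. Payload 10.4 kg.
Tool frame: the origin (TCP) lies at the very end of the fingers, on their centre line; the grasp point (between the pads) lies 19 mm behind it (manip.grip_depth is the distance from the TCP to the grasp point, in m); z points along the fingers, x is the direction in which the jaws open and shut, and the axes are right-handed (so a half turn about z gives the same grasp; the last joint's range is limited). The gripper opens to 85 mm and grips with 20 to 120 N. Pads are 22 mm wide; open, the fingers measure 114 mm over their backs; the gripper's body (76 mm by 85 mm) begins 54 mm behind the grasp point. The pads swing forward as they close: fully open they stand 13 mm farther back than shut.
Start: joints at [1.1, 0.332, -0.065, 1.46, 0.022, 1.35, -0.088], TCP at [0.271, -0.563, 0.231] pointing down, gripper open.
Joint ranges: [-2.6, 2.6], [-0.5, 2.12], [-1.47, 1.34], [0.16, 2.42], [-1.27, 4.41], [0.06, 2.06], [-2.6, 2.6]. Speed limits (rad/s): [2.22, 2.22, 2.79, 2.79, 3.14, 3.14, 3.14].

## Interface

Orientations are given as a unit quaternion [x, y, z, w].
In Python, from workcell import manip, cams gives the robot as it stands. The module is installed in compiled form; this text tells all that it offers.
- The arm moves only by the tool move_arm, never from a script. Its arguments are lists of equal length, an entry for each row: "claw": the opening, from 0 (shut) to 1 (fully open); "dp": the shift along the tool's x, y, z as a fraction of full scale, a list of three; "turn": the turn, a rotation vector about the tool's x, y, z as a fraction of full scale, a list of three. A call has 1 to 8 rows; each row shifts and turns the commanded pose from where the row before left it, along the tool's axes as they then stand; what a row does not reach is not made up. Full scale, the value 1, is 200 mm for a shift and 45 degrees for a turn. A row lasts 1/12 s, in which the tool goes at most 41.7 mm and 7.16 degrees, less where a joint would pass 70% of its speed; a pose out of reach is approached as far as the arm can. A call with a number of a shift or a turn outside -1 to 1 is refused whole. A call with a gripper value outside its range is refused whole. The fingers move at their own pace and stop on an object; "grip_force" is the grip in N (left out, the last holds). Time passes only in rows, so rows that do not move let the fingers close. It gives the time, the measured TCP pose, the force and the opening at its end, in the units of the state.
- manip.get_obs(): the state, without advancing time (a new reading comes with each control period).
- cams.camera(name): name is "scene" or "top" or "wrist"; returns the picture (400x640x3 uint8, red, green, blue); there is no depth.
- cams.camera_info(name): a dict with "fx", "fy", "cx", "cy" (pixels), "pose" (4x4, takes a point from camera to world coordinates); the wrist camera has in their place "tool_from_camera" (4x4, takes a point from camera to tool coordinates, whose origin is the TCP and whose axes are the tool frame's). Camera axes: x right, y down, z forward; pixel columns grow to the right and rows downward; lengths in m; the calibration is good to about 2 mm. The wrist camera is an equidistant fisheye: a pixel r from the principal point sees the ray r / f radians off the axis. A picture is of the moment at which its call begins: read the wrist's pose just before it. camera_info takes no time and is no camera call.
- manip.hand_in(): hands the job in, once; it reports no verdict.
The state is a dict: "clock": time; "joint_pos": joint angles; "joint_velocities": joint speeds; "tau": joint torques, N m; "position": TCP position; "ee_rot": TCP orientation; "ft_force": force on the tool from outside, world axes, zero at the start; "torque": the same for the moment, N m; "grip_width": opening from 0.0 (shut) to 1.0 (fully open).
Only numpy, scipy, OpenCV 4.12 (cv2) and the standard library are available. Lean on these libraries where they do the work, as an engineer would, in place of code of your own. Each camera call takes 0.05 s, during which the arm holds its last target.

## Working session

There is one attempt and no reset: what is moved stays moved. The work goes in short steps, Python scripts to look and compute and a tool call to move; the robot and the scene stay as the last step left them, time stands still between calls to the robot, and variables do not carry over. Pictures are saved under pics/ and viewed, and the job is handed in when it is done.

Besides the shell and the picture viewer there is one more tool, called after ">>>" as name(argument=value, ...) on one line, values as JSON. move_arm: Moves the arm, as the interface text tells. Shift numbers are shares of 200 mm and turn numbers shares of 45 degrees, none past 1 either way. Its arguments: {"type":"object","properties":{"claw":{"type":"array","items":{"type":"number"}},"dp":{"type":"array","items":{"type":"array","items":{"type":"number"}}},"turn":{"type":"array","items":{"type":"array","items":{"type":"number"}}},"grip_force":{"type":"number"}},"required":["claw","dp","turn"]}

```bash
mkdir -p pics
python3 - <<'E'
from workcell import manip, cams
import cv2,numpy as np
for n in ("scene","top","wrist"):
    im=cams.camera(n); cv2.imwrite(f"pics/{n}0.png",im[:,:,::-1]); 
    i=cams.camera_info(n); print(n,{k:(np.round(v,4).tolist()) for k,v in i.items()})
print(manip.get_obs(), manip.grip_depth)
E
```

```text
scene {'fx': 450.504, 'fy': 450.504, 'cx': 319.5297, 'cy': 197.8115, 'pose': [[0.7661, 0.434, -0.474, 1.1436], [0.6427, -0.5109, 0.5709, -0.7453], [0.0056, -0.742, -0.6703, 0.8956], [0.0, 0.0, 0.0, 1.0]]}
top {'fx': 387.7054, 'fy': 387.7054, 'cx': 317.7562, 'cy': 198.8555, 'pose': [[0.0217, -0.9952, 0.0954, 0.4852], [-0.9995, -0.0237, -0.0203, -0.0233], [0.0225, -0.0949, -0.9952, 0.9934], [0.0, 0.0, 0.0, 1.0]]}
wrist {'fx': 309.7069, 'fy': 309.7069, 'cx': 315.618, 'cy': 199.8137, 'tool_from_camera': [[1.0, -0.0009, -0.0008, 0.001], [0.001, 0.9641, 0.2654, -0.067], [0.0006, -0.2654, 0.9641, -0.1431], [0.0, 0.0, 0.0, 1.0]]}
{'clock': 0.15, 'joint_pos': array([ 1.10040929,  0.33273542, -0.06469066,  1.46071536,  0.02159021,
        1.34990317, -0.08845064]), 'joint_velocities': array([ 0.00104248, -0.001139  ,  0.00217911, -0.0024976 ,  0.00064739,
       -0.00022011,  0.00038242]), 'tau': array([ 1.25020451e-04, -6.25828314e+01,  4.91837505e-02, -3.91850603e+01,
        1.62128551e-02,  7.59193586e-03, -2.93864593e-05]), 'position': array([ 0.27048834, -0.56313547,  0.230709  ]), 'ee_rot': array([ 8.46469319e-01, -5.32437234e-01, -4.61256816e-04, -2.67651151e-04]), 'ft_force': array([ 0.43109898, -0.28670198, -0.22509385]), 'torque': array([0.01258318, 0.02585363, 0.05401683]), 'grip_width': 1.0026402548874926} 0.0187
```

View pics/top0.png

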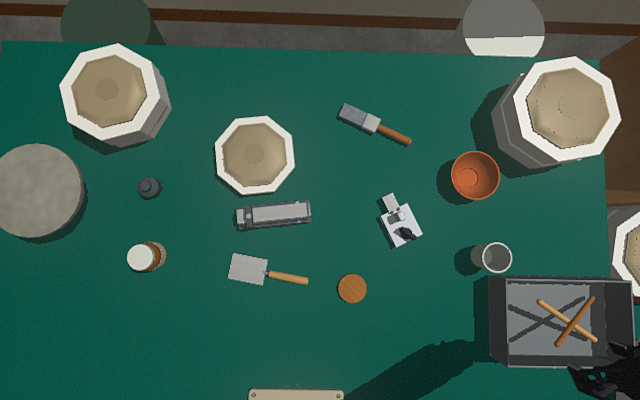

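View pics/scene0.png

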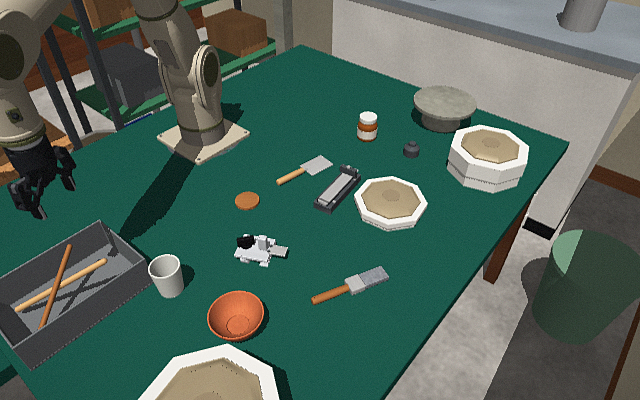

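View pics/wrist0.png

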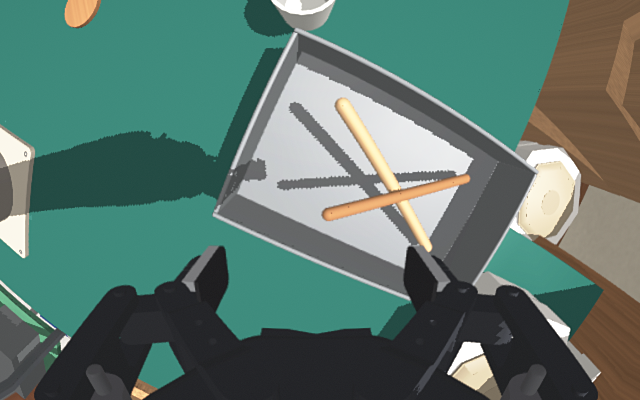

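```bash
cat > h.py <<'E'
from workcell import manip, cams
import cv2,numpy as np
from scipy.spatial.transform import Rotation as R
def ray(name,u,v,obs=None):
    i=cams.camera_info(name)
    if name=='wrist':
        f=i['fx'];d=np.array([u-i['cx'],v-i['cy']]);r=np.hypot(*d);th=r/f
        k=np.sin(th)*d/max(r,1e-9);dc=np.array([k[0],k[1],np.cos(th)])
        T=np.eye(4);T[:3,:3]=R.from_quat(obs['ee_rot']).as_matrix();T[:3,3]=obs['position'];P=T@i['tool_from_camera']
    else:
        dc=np.array([(u-i['cx'])/i['fx'],(v-i['cy'])/i['fy'],1]);P=np.array(i['pose'])
    return P[:3,3],P[:3,:3]@dc
def plane(name,u,v,z,obs=None):
    o,d=ray(name,u,v,obs);return o+d*(z-o[2])/d[2]
def proj(name,p,obs=None):
    i=cams.camera_info(name)
    if name=='wrist':
        T=np.eye(4);T[:3,:3]=R.from_quat(obs['ee_rot']).as_matrix();T[:3,3]=obs['position'];P=T@i['tool_from_camera']
    else: P=np.array(i['pose'])
    c=P[:3,:3].T@(np.array(p)-P[:3,3])
    if name=='wrist':
        r=np.hypot(c[0],c[1]);th=np.arctan2(r,c[2]);return i['cx']+i['fx']*th*c[0]/r,i['cy']+i['fx']*th*c[1]/r
    return i['cx']+i['fx']*c[0]/c[2],i['cy']+i['fy']*c[1]/c[2]
def st():
    o=manip.get_obs();r=R.from_quat(o['ee_rot'])
    x=r.as_matrix()[:,0]
    print('t',round(o['clock'],2),'p',np.round(o['position'],4),'xyaw',round(np.degrees(np.arctan2(x[1],x[0])),2),'z',np.round(r.as_matrix()[:,2],4),'F',np.round(o['ft_force'],1),'M',np.round(o['torque'],2),'g',round(o['grip_width'],3));return o
def plan(p,yaw):
    """deltas (tool frame, units) from measured pose to TCP p, tool down, x axis at yaw deg"""
    o=manip.get_obs();r=R.from_quat(o['ee_rot'])
    c,s=np.cos(np.radians(yaw)),np.sin(np.radians(yaw))
    M=np.array([[c,s,0],[s,-c,0],[0,0,-1]]);rt=R.from_matrix(M)
    print('dp units now-frame',np.round(r.inv().apply(np.array(p)-o['position'])/0.2,4),'target-frame',np.round(rt.inv().apply(np.array(p)-o['position'])/0.2,4),'turn units',np.round((r.inv()*rt).as_rotvec()/np.radians(45),4))
E
python3 - <<'E'
from h import *
im=cams.camera('top')
for n,(a,b,c,d) in dict(rail=(225,190,330,240),car=(365,185,435,255)).items():
    s=im[b:d,a:c]; cv2.imwrite(f'pics/{n}1.png',cv2.resize(s,None,fx=7 if n=='rail' else 8,fy=7 if n=='rail' else 8,interpolation=cv2.INTER_CUBIC)[:,:,::-1])
E
```

```text
(no output)
```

View pics/rail1.png

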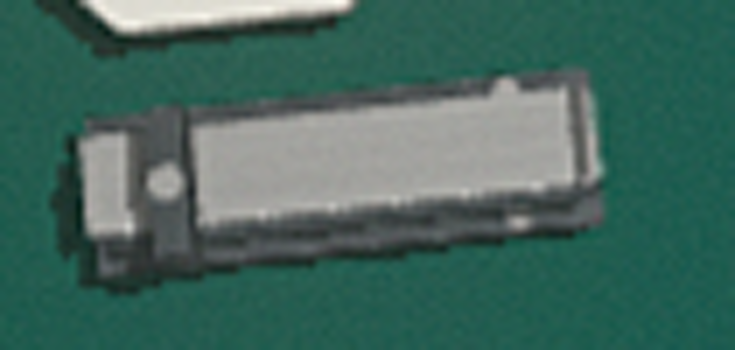

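View pics/car1.png

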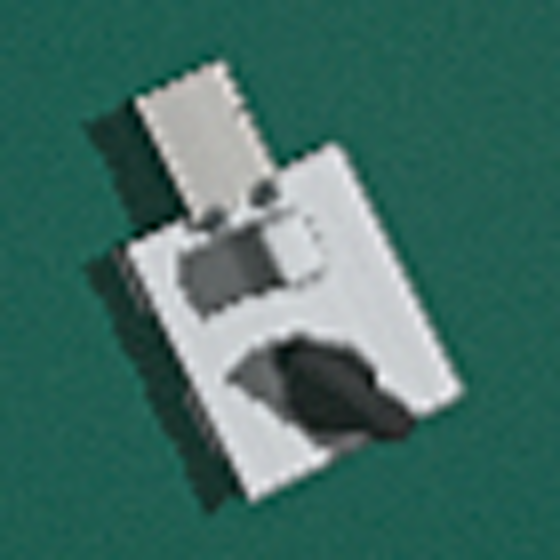

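Run:
```python
from h import *
C=[plane('top',365+(u)/8,185+(v)/8,.023) for u,v in [(128,245),(335,145),(465,390),(255,500)]]
for c in C: print(np.round(c,4))
for a,b in [(1,0),(2,3),(0,3),(1,2)]:
    d=C[b]-C[a];print(a,b,np.linalg.norm(d),np.degrees(np.arctan2(d[1],d[0])))
print('blade',[np.round(plane('top',365+(u)/8,185+(v)/8,.027),4) for u,v in [(135,98),(222,62)]])
print('rail')
C=[plane('top',225+(u)/7,190+(v)/7,.040) for u,v in [(193,125),(197,226),(572,88),(578,185)]]
for c in C: print(np.round(c,4))
for a,b in [(2,0),(3,1)]:
    d=C[b]-C[a];print(a,b,np.linalg.norm(d),np.degrees(np.arctan2(d[1],d[0])))
```

```text
[ 0.5397 -0.203   0.023 ]
[ 0.5728 -0.2684  0.023 ]
[ 0.4966 -0.3093  0.023 ]
[ 0.461  -0.2433  0.023 ]
1 0 0.07328542505569242 116.83500043199695
2 3 0.0750831521496189 118.33701209421308
0 3 0.08841491359535449 -152.9078127179994
1 2 0.0864731415158366 -151.7278347482778
blade [array([ 0.5858, -0.2042,  0.027 ]), array([ 0.5978, -0.2316,  0.027 ])]
rail
[0.5506 0.1169 0.04  ]
[0.5153 0.1142 0.04  ]
[ 0.5668 -0.0157  0.04  ]
[ 0.5326 -0.0186  0.04  ]
2 0 0.13355850499301963 96.95025213863427
3 1 0.13392434849247972 97.45183860787743
```

Run:
```python
from h import *
st();plan((.538,-.2454,.20),-62.4)
```

```text
t 0.2 p [ 0.2705 -0.5632  0.2308] xyaw -64.34 z [-4.e-04  7.e-04 -1.e+00] F [-0.7  1.1  0.4] M [ 0.01 -0.03 -0.05] g 0.998
dp units now-frame [-0.853  -1.8936  0.1549] target-frame [-0.7884 -1.9214  0.1542] turn units [ 0.      0.0011 -0.0432]
```

>>> move_arm(claw=[1,1,1,1,1,1,1], dp=[[-0.071,-0.158,0],[-0.071,-0.158,0],[-0.071,-0.158,0],[-0.071,-0.158,0],[-0.071,-0.158,0],[-0.071,-0.158,0],[-0.071,-0.158,0]], turn=[[0,0,0],[0,0,0],[0,0,0],[0,0,0],[0,0,0],[0,0,0],[0,0,0]])

```text
clock: 0.78
position: [0.4278, -0.3765, 0.2313]
ee_rot: [0.846, -0.533, 0.0, 0.0]
ft_force: [0.1, -0.3, -0.5]
grip_width: 0.999
```

>>> move_arm(claw=[1,1,1,1,1,1,1], dp=[[-0.071,-0.158,0.03],[-0.071,-0.158,0.03],[-0.071,-0.158,0.03],[-0.071,-0.158,0.03],[-0.071,-0.158,0.03],[0,0,0],[0,0,0]], turn=[[0,0,0],[0,0,0],[0,0,0],[0,0,0],[0,0,-0.043],[0,0,0],[0,0,0]])

```text
clock: 1.37
position: [0.5396, -0.2431, 0.2007]
ee_rot: [0.856, -0.516, -0.001, -0.0]
ft_force: [0.2, -1.5, 0.7]
grip_width: 1.0
```

Run:
```python
from h import *
o=st();print(np.round(o['joint_pos'],2));im=cams.camera('wrist');cv2.imwrite('pics/w2.png',im[:,:,::-1])
```

```text
t 1.37 p [ 0.5396 -0.2431  0.2007] xyaw -62.16 z [-7.0e-04  1.2e-03 -1.0e+00] F [ 0.2 -1.5  0.7] M [-0.08 -0.    0.02] g 1.0
[ 0.61  0.3  -0.32  1.58  0.09  1.28 -0.81]
```

View pics/w2.png

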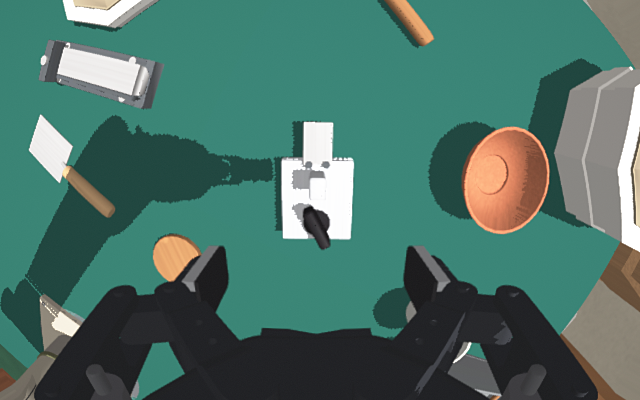

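Run:
```python
from h import *
im=cv2.imread('pics/w2.png');s=im[105:260,255:380]
cv2.imwrite('pics/w2z.png',cv2.resize(s,None,fx=3.8,fy=3.8,interpolation=cv2.INTER_CUBIC))
```

```text
(no output)
```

View pics/w2z.png

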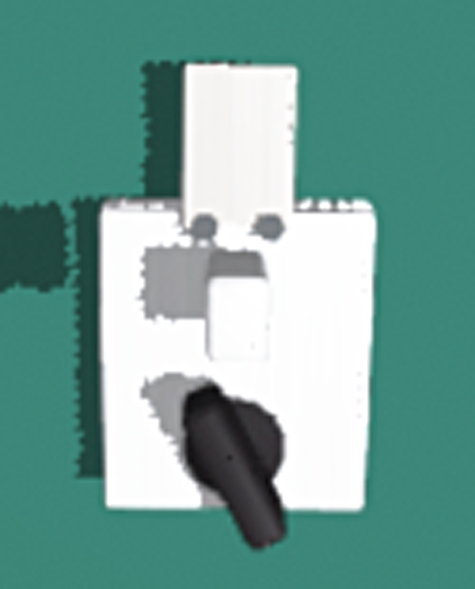

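Run:
```python
from h import *
o=manip.get_obs()
f=lambda u,v,z:plane('wrist',255+u/3.8,105+v/3.8,z,o)
C=[f(u,v,.023) for u,v in [(101,208),(376,210),(364,510),(105,508)]]
for c in C: print(np.round(c,4))
for a,b in [(1,0),(2,3),(0,3),(1,2)]:
    d=C[b]-C[a];print(a,b,np.linalg.norm(d),np.degrees(np.arctan2(d[1],d[0])))
B=[f(u,v,.066) for u,v in [(208,278),(268,278),(268,360),(208,358)]]
print('block',np.round(B,4),np.mean(B,0))
b=[f(u,v,.027) for u,v in [(184,66),(298,66)]]; print('blade',np.mean(b,0),b[0]-b[1])
m=np.mean(C,0);print('centre',m)
for nm,z in (('top',.023),):
  pass
# rail coarse from wrist
```

```text
[ 0.542  -0.2041  0.023 ]
[ 0.5767 -0.2716  0.023 ]
[ 0.4975 -0.3123  0.023 ]
[ 0.4625 -0.2441  0.023 ]
1 0 0.07589702318741555 117.21531961948338
2 3 0.07668654326666947 117.11780270883196
0 3 0.08892851901861036 -153.31832895392168
1 2 0.08905519003935494 -152.80967709105587
block [[ 0.5461 -0.2362  0.066 ]
 [ 0.5528 -0.249   0.066 ]
 [ 0.5348 -0.2586  0.066 ]
 [ 0.5284 -0.2453  0.066 ]] [ 0.54053479 -0.24727466  0.066     ]
blade [ 0.59437935 -0.22020278  0.027     ] [-0.01413312  0.02693934  0.        ]
centre [ 0.51965414 -0.25803068  0.023     ]
```

Run:
```python
from h import *
st();plan((.5404,-.2474,.032),-63.0)
```

```text
t 1.42 p [ 0.5387 -0.2453  0.201 ] xyaw -62.34 z [-7.e-04  0.e+00 -1.e+00] F [-0.8 -0.5  0.4] M [0.   0.02 0.01] g 1.001
dp units now-frame [ 0.0136 -0.0033  0.8449] target-frame [ 0.0133 -0.003   0.8449] turn units [0.0007 0.0004 0.0146]
```

Run:
```python
from h import *
o=st();im=cams.camera('wrist');st();cv2.imwrite('pics/w3.png',im[:,:,::-1]);s=im[105:260,255:380]
cv2.imwrite('pics/w3z.png',cv2.resize(s,None,fx=3.8,fy=3.8,interpolation=cv2.INTER_CUBIC)[:,:,::-1])
a=cv2.imread('pics/w2.png');b=im[:,:,::-1]
print(cv2.phaseCorrelate(np.float32(a[105:260,255:380].mean(2)),np.float32(b[105:260,255:380].mean(2))))
```

```text
t 1.42 p [ 0.5387 -0.2453  0.201 ] xyaw -62.34 z [-7.e-04  0.e+00 -1.e+00] F [-0.8 -0.5  0.4] M [0.   0.02 0.01] g 1.001
t 1.47 p [ 0.5382 -0.2465  0.2012] xyaw -62.47 z [-5.e-04 -4.e-04 -1.e+00] F [-0.6 -1.3 -0.2] M [-0.05 -0.01 -0.03] g 0.999
((-0.8898416938539668, -1.636528503772169), 0.9545916875839233)
```

>>> move_arm(claw=[1,1,1,1,1], dp=[[0.012,0,0.15],[0,0,0.1],[0,0,0],[0,0,0],[0,0,0]], turn=[[0,0,0.01],[0,0,0],[0,0,0],[0,0,0],[0,0,0]])

```text
clock: 1.88
position: [0.54, -0.2488, 0.1529]
ee_rot: [0.853, -0.522, 0.001, 0.0]
ft_force: [0.1, 0.2, 0.2]
grip_width: 0.996
```

Run:
```python
from h import *
o=st();im=cams.camera('wrist');st();cv2.imwrite('pics/w4.png',im[:,:,::-1]);s=im[80:280,240:400]
cv2.imwrite('pics/w4z.png',cv2.resize(s,None,fx=3,fy=3,interpolation=cv2.INTER_CUBIC)[:,:,::-1])
np.save('o4.npy',o,allow_pickle=True)
```

```text
t 1.88 p [ 0.54   -0.2488  0.1529] xyaw -62.93 z [ 1.5e-03 -9.0e-04 -1.0e+00] F [0.1 0.2 0.2] M [ 0.01 -0.03 -0.07] g 0.996
t 1.93 p [ 0.5403 -0.2486  0.1531] xyaw -62.91 z [ 0.0021 -0.0012 -1.    ] F [ 0.9 -0.9 -0.2] M [ 0.01  0.04 -0.02] g 1.001
```

View pics/w4z.png

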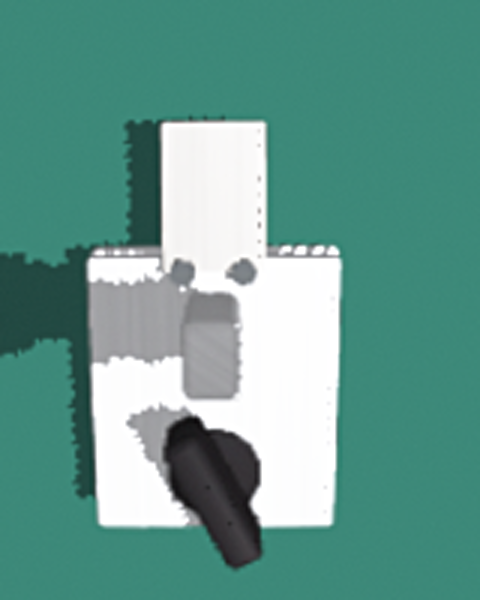

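Run:
```python
from h import *
o=np.load('o4.npy',allow_pickle=True).item()
f=lambda u,v,z:plane('wrist',240+u/3,80+v/3,z,o)
C=[f(u,v,.023) for u,v in [(88,258),(341,257),(333,526),(99,526)]]
for a,b in [(1,0),(2,3),(0,3),(1,2)]:
    d=C[b]-C[a];print(a,b,np.linalg.norm(d),np.degrees(np.arctan2(d[1],d[0])))
yd=np.array([np.cos(np.radians(207)),np.sin(np.radians(207))])
m=np.mean(C,0);print('centre',m,'block',m[:2]-23*yd/1000)
B=[f(u,v,.066) for u,v in [(182,322),(241,322),(239,399),(184,399)]]
print('block',np.mean(B,0))
plan((*(m[:2]-23*yd/1000),.032),-63)
```

```text
1 0 0.07559782936209486 117.17059587534519
2 3 0.07628313530452145 117.06989767848383
0 3 0.08781428782452382 -153.11195425326477
1 2 0.08794765017541624 -152.66514083909462
centre [ 0.5205617  -0.25569752  0.023     ] block [ 0.54105485 -0.24525574]
block [ 0.54157336 -0.2446126   0.066     ]
dp units now-frame [-0.0145 -0.0102  0.6057] target-frame [-0.0133 -0.011   0.6057] turn units [-0.0017 -0.0026  0.002 ]
```

>>> move_arm(claw=[1,1,1,1,1,1], dp=[[-0.007,-0.005,0.15],[-0.008,-0.005,0.15],[0,0,0.15],[0,0,0.155],[0,0,0],[0,0,0]], turn=[[0,0,0],[0,0,0],[0,0,0],[0,0,0],[0,0,0],[0,0,0]])

```text
clock: 2.43
position: [0.54, -0.2442, 0.0307]
ee_rot: [0.853, -0.522, -0.001, 0.0]
ft_force: [-0.4, -0.1, 1.3]
grip_width: 0.997
```

Run:
```python
from h import *
o=st();plan((.5413,-.245,.032),-62.9)
```

```text
t 2.43 p [ 0.54   -0.2442  0.0307] xyaw -62.87 z [-1.1e-03  5.0e-04 -1.0e+00] F [-0.4 -0.1  1.3] M [ 0.01 -0.05 -0.01] g 0.997
dp units now-frame [ 0.0064 -0.0042 -0.0063] target-frame [ 0.0064 -0.0042 -0.0063] turn units [0.001  0.0012 0.0007]
```

>>> move_arm(claw=[0.5,0,0,0,0,0,0,0], dp=[[0.005,-0.004,-0.006],[0,0,0],[0,0,0],[0,0,0],[0,0,0],[0,0,0],[0,0,0],[0,0,0]], turn=[[0,0,0],[0,0,0],[0,0,0],[0,0,0],[0,0,0],[0,0,0],[0,0,0],[0,0,0]], grip_force=60)

```text
clock: 3.1
position: [0.5418, -0.2447, 0.0322]
ee_rot: [0.853, -0.521, 0.0, -0.0]
ft_force: [-1.2, 1.0, 5.6]
grip_width: 0.179
```

Run:
```python
from h import *
o=st()
```

```text
t 3.1 p [ 0.5418 -0.2447  0.0322] xyaw -62.85 z [ 8.e-04 -4.e-04 -1.e+00] F [-1.2  1.   5.6] M [0.2  0.28 0.04] g 0.179
```

>>> move_arm(claw=[0,0,0,0,0,0,0], dp=[[0,0,-0.05],[0,0,-0.1],[0,0,-0.15],[0,0,-0.15],[0,0,-0.05],[0,0,0],[0,0,0]], turn=[[0,0,0],[0,0,0],[0,0,0],[0,0,0],[0,0,0],[0,0,0],[0,0,0]])

```text
clock: 3.68
position: [0.5409, -0.2446, 0.1307]
ee_rot: [0.853, -0.521, -0.0, 0.0]
ft_force: [0.3, 0.7, -4.7]
grip_width: 0.177
```

Run:
```python
from h import *
o=st();im=cams.camera('wrist');cv2.imwrite('pics/w5.png',im[:,:,::-1])
```

```text
t 3.68 p [ 0.5409 -0.2446  0.1307] xyaw -62.86 z [-6.e-04  0.e+00 -1.e+00] F [ 0.3  0.7 -4.7] M [ 0.06  0.03 -0.01] g 0.177
```

View pics/w5.png

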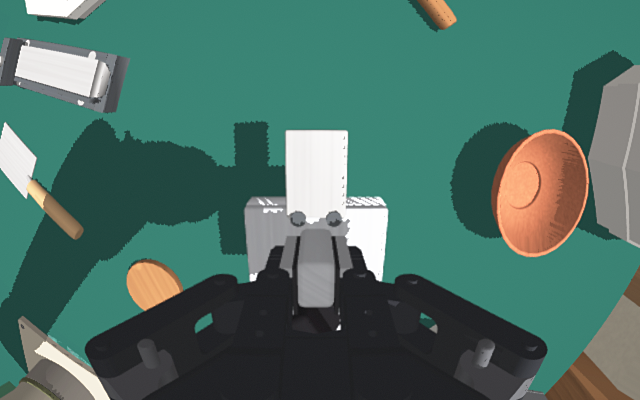

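Run:
```python
from h import *
im=cv2.imread('pics/w5.png');s=im[115:315,235:395]
cv2.imwrite('pics/w5z.png',cv2.resize(s,None,fx=4.5,fy=3*1.0 if 0 else 2.9,interpolation=cv2.INTER_CUBIC) if 0 else cv2.resize(s[:110],None,fx=5,fy=5,interpolation=cv2.INTER_CUBIC))
s=im[20:130,0:150];cv2.imwrite('pics/w5r.png',cv2.resize(s,None,fx=5,fy=5,interpolation=cv2.INTER_CUBIC))
```

```text
(no output)
```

View pics/w5z.png

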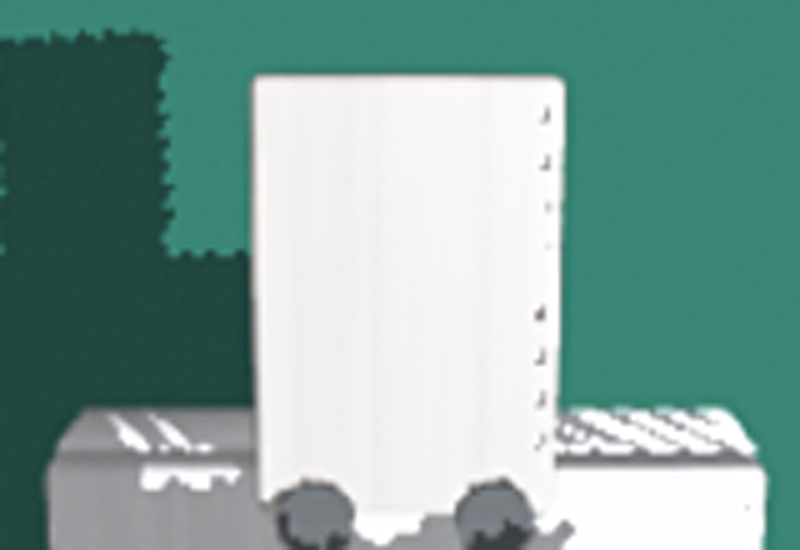

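View pics/w5r.png

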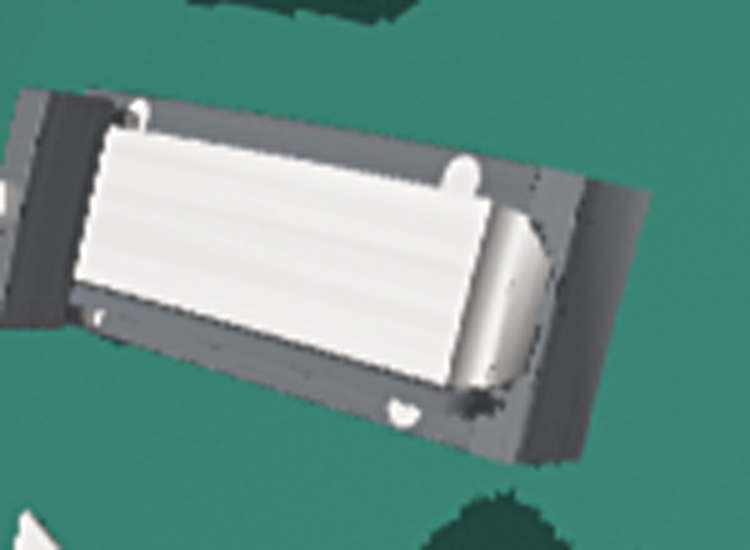

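Run:
```python
from h import *
i=cams.camera_info('wrist');P=np.array(i['tool_from_camera'])
def tool(u,v,z):
    f=i['fx'];d=np.array([u-i['cx'],v-i['cy']]);r=np.hypot(*d);th=r/f
    k=np.sin(th)*d/r;dc=P[:3,:3]@np.array([k[0],k[1],np.cos(th)]);o=P[:3,3];return o+dc*(z-o[2])/dc[2]
for n,L,h in (('plate',[(48,458),(765,462)],.023),('blade',[(253,76),(563,77)],.027)):
    q=[tool(235+u/5,115+v/5,.0322-h) for u,v in L];d=q[1]-q[0];print(n,np.round(q,4),'len',np.linalg.norm(d),'ang',np.degrees(np.arctan2(d[1],d[0])))
o=manip.get_obs()
# rail in world
f=lambda u,v,z:plane('wrist',u/5,20+v/5,z,o)
A=f(490,200,.04),f(448,383,.04),f(110,127,.04),f(75,280,.04)
for q in A:print(np.round(q,4))
for a,b in((0,2),(1,3)):
    d=A[b]-A[a];print(np.linalg.norm(d),np.degrees(np.arctan2(d[1],d[0])))
print('w',np.linalg.norm(A[0]-A[1]),(A[0]+A[1])/2,(A[2]+A[3])/2)
A=f(583,178,.026),f(515,462,.026);print('base',A,np.mean(A,0),np.linalg.norm(A[0]-A[1]))
```

```text
plate [[-0.0362 -0.0214  0.0092]
 [ 0.0388 -0.0209  0.0092]] len 0.07497812544890907 ang 0.38599461639900373
blade [[-0.0134 -0.0605  0.0052]
 [ 0.0162 -0.0604  0.0052]] len 0.029563563320848994 ang 0.217586619134987
[ 0.5696 -0.0135  0.04  ]
[ 0.5361 -0.0188  0.04  ]
[0.5525 0.118  0.04  ]
[0.5182 0.1138 0.04  ]
0.13251192078920676 97.3832393494106
0.13384290911004607 97.69668293035612
w 0.03390207858880044 [ 0.55282319 -0.01612623  0.04      ] [0.53534623 0.11589895 0.04      ]
base (array([ 0.57820931, -0.02226779,  0.026     ]), array([ 0.5244389 , -0.03035834,  0.026     ])) [ 0.55132411 -0.02631307  0.026     ] 0.05437568208742581
```

Run:
```python
from h import *
o=st();plan((.574,-.0856,.12),-82.7)
```

```text
t 3.73 p [ 0.5403 -0.2444  0.1297] xyaw -62.86 z [-2.5e-03  9.0e-04 -1.0e+00] F [-0.2 -0.4 -5. ] M [ 0.01 -0.09 -0.03] g 0.179
dp units now-frame [-0.6294 -0.5123  0.0486] target-frame [-0.766  -0.2681  0.0483] turn units [0.0027 0.002  0.4409]
```

>>> move_arm(claw=[0,0,0,0,0,0,0,0], dp=[[-0.06,-0.05,0],[-0.09,-0.073,0],[-0.09,-0.073,0],[-0.09,-0.073,0.01],[-0.09,-0.073,0.01],[-0.09,-0.073,0.01],[-0.08,-0.065,0.01],[-0.04,-0.033,0.01]], turn=[[0,0,0],[0,0,0],[0,0,0],[0,0,0],[0,0,0],[0,0,0],[0,0,0],[0,0,0]])

```text
clock: 4.4
position: [0.5744, -0.0821, 0.1192]
ee_rot: [0.854, -0.52, -0.002, -0.0]
ft_force: [0.6, 0.2, -4.3]
grip_width: 0.182
```

>>> move_arm(claw=[0,0,0,0,0,0,0,0], dp=[[0,0,0],[0,0,0],[0,0,0],[0,0,0],[0,0,0],[0,0,0],[0,0,0],[0,0,0]], turn=[[0,0,0.09],[0,0,0.09],[0,0,0.09],[0,0,0.09],[0,0,0.08],[0,0,0],[0,0,0],[0,0,0]])

```text
clock: 5.07
position: [0.5747, -0.0861, 0.1207]
ee_rot: [0.752, -0.66, -0.0, 0.0]
ft_force: [-0.5, 0.0, -4.2]
grip_width: 0.177
```

Run:
```python
from h import *
o=st();im=cams.camera('wrist');cv2.imwrite('pics/w6.png',im[:,:,::-1]);st()
np.save('o6.npy',o,allow_pickle=True)
```

```text
t 5.07 p [ 0.5747 -0.0861  0.1207] xyaw -82.55 z [-0.0012 -0.     -1.    ] F [-0.5  0.  -4.2] M [-0.02 -0.11 -0.01] g 0.177
t 5.12 p [ 0.5749 -0.086   0.1209] xyaw -82.57 z [-8.e-04  0.e+00 -1.e+00] F [-0.4 -0.7 -4.9] M [-0.02 -0.07  0.02] g 0.179
```

View pics/w6.png

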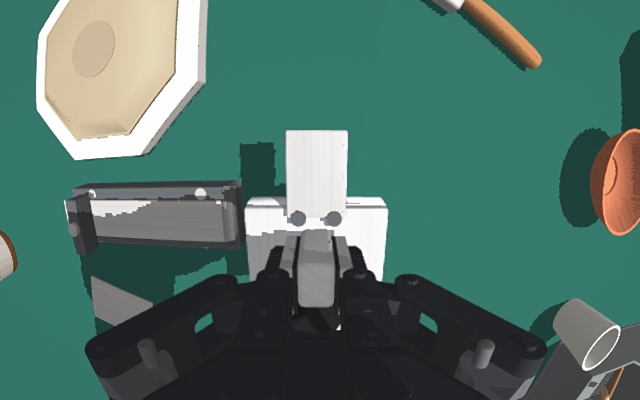

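Run:
```python
import cv2
im=cv2.imread('pics/w6.png');s=im[170:260,60:255]
cv2.imwrite('pics/w6r.png',cv2.resize(s,None,fx=4,fy=4,interpolation=cv2.INTER_CUBIC))
```

```text
(no output)
```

View pics/w6r.png

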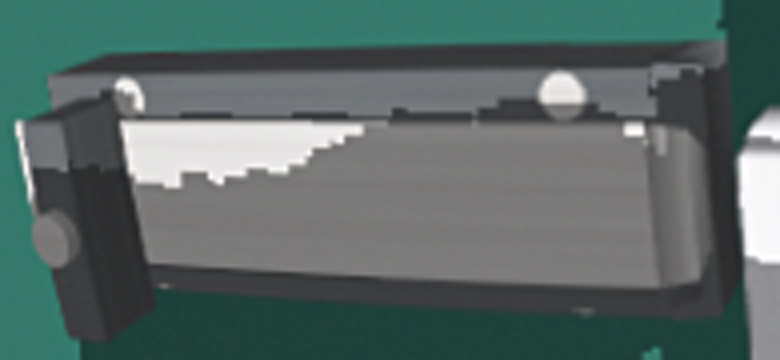

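Run:
```python
from h import *
o=np.load('o6.npy',allow_pickle=True).item()
f=lambda u,v,z:plane('wrist',60+u/4,170+v/4,z,o)
Z={'far':[(645,122,.04),(130,121,.04)],'near':[(658,287,.04),(155,266,.04)],'basefar':[(650,66,.026),(50,76,.026)],'basenear':[(690,315,.026),(160,290,.026)]}
for n,L in Z.items():
    a,b=[f(*q) for q in L];d=b-a;yaw=np.arctan2(d[1],d[0])
    nn=np.array([-np.sin(np.radians(97.3)),np.cos(np.radians(97.3))]);e=np.array([np.cos(np.radians(97.3)),np.sin(np.radians(97.3))])
    print(n,np.round(a[:2],4),np.round(b[:2],4),'yaw',np.degrees(yaw),'len',np.linalg.norm(d),'n',nn@a[:2],nn@b[:2],'e',e@a[:2],e@b[:2])
n=np.array([-np.sin(np.radians(97.3)),np.cos(np.radians(97.3))])
p=o['position'][:2];print('tcp n',n@p,'e',e@p)
```

```text
far [ 0.5704 -0.0138] [0.5537 0.116 ] yaw 97.33616464763855 len 0.13091182057371276 n -0.5640058661336688 -0.56392323562251 e -0.08617794833277255 0.04473384616307336
near [ 0.536  -0.0177] [0.5182 0.1125] yaw 97.75168940792031 len 0.13139112343782186 n -0.529380413392969 -0.5283446064884981 e -0.08563236428854556 0.04575467625316689
basefar [ 0.5779 -0.0103] [0.5563 0.1565] yaw 97.38540442480898 len 0.16813749384320192 n -0.5718957046050973 -0.5716450808985171 e -0.0836062988958477 0.08453100815892364
basenear [ 0.5238 -0.0212] [0.504  0.1238] yaw 97.78866595642398 len 0.14636265098484708 n -0.5169004358337452 -0.5156521488161394 e -0.08762846213622062 0.05872886560254973
tcp n -0.5591301829180557 e -0.15840761681709836
```

>>> move_arm(claw=[0,0,0,0,0,0,0], dp=[[0,0,0.08],[0,0,0.1],[0,0,0.08],[0,0,0.048],[0,0,0],[0,0,0],[0,0,0]], turn=[[0,0,0],[0,0,0],[0,0,0],[0,0,0],[0,0,0],[0,0,0],[0,0,0]])

```text
clock: 5.7
position: [0.5759, -0.0858, 0.061]
ee_rot: [0.751, -0.66, 0.001, -0.0]
ft_force: [-0.1, 0.2, -3.0]
grip_width: 0.184
```

```bash
cat >> h.py <<'E'
E=np.array([np.cos(np.radians(97.4)),np.sin(np.radians(97.4))]);N=np.array([-E[1],E[0]])
def rl():
    o=st();p=o['position'];print('TCP rail: e %.4f n-err(mm) %.2f nose-gap-to-mouth(mm) %.1f  yawerr'%(E@p[:2],1000*(N@p[:2]-(N@np.array([.5704,-.0138])+.020-.015)),1000*(-.094-(E@p[:2]+.038))), 'Fe %.1f Fn %.1f Fz %.1f'%(E@o['ft_force'][:2],N@o['ft_force'][:2],o['ft_force'][2]));return o
E
python3 - <<'E'
from h import *
o=rl();im=cams.camera('wrist');cv2.imwrite('pics/w7.png',im[:,:,::-1]);rl()
im=cams.camera('scene');cv2.imwrite('pics/s7.png',cv2.resize(im[130:270,200:440],None,fx=3.3,fy=3.3,interpolation=cv2.INTER_CUBIC)[:,:,::-1]);rl()
E
```

```text
t 5.7 p [ 0.5759 -0.0858  0.061 ] xyaw -82.64 z [ 1.6e-03 -2.0e-04 -1.0e+00] F [-0.1  0.2 -3. ] M [ 0.   -0.14 -0.01] g 0.184
TCP rail: e -0.1593 n-err(mm) -1.22 nose-gap-to-mouth(mm) 27.3  yawerr Fe 0.2 Fn 0.1 Fz -3.0
t 5.75 p [ 0.576  -0.0858  0.0612] xyaw -82.65 z [ 2.e-03 -3.e-04 -1.e+00] F [ 0.6 -0.8 -4.7] M [ 0.05 -0.13  0.02] g 0.175
TCP rail: e -0.1593 n-err(mm) -1.32 nose-gap-to-mouth(mm) 27.3  yawerr Fe -0.8 Fn -0.5 Fz -4.7
t 5.8 p [ 0.576  -0.0858  0.0611] xyaw -82.65 z [ 2.e-03 -3.e-04 -1.e+00] F [ 0.7  0.3 -4.7] M [ 0.01 -0.08 -0.04] g 0.176
TCP rail: e -0.1593 n-err(mm) -1.29 nose-gap-to-mouth(mm) 27.3  yawerr Fe 0.2 Fn -0.7 Fz -4.7
```

View pics/w7.png

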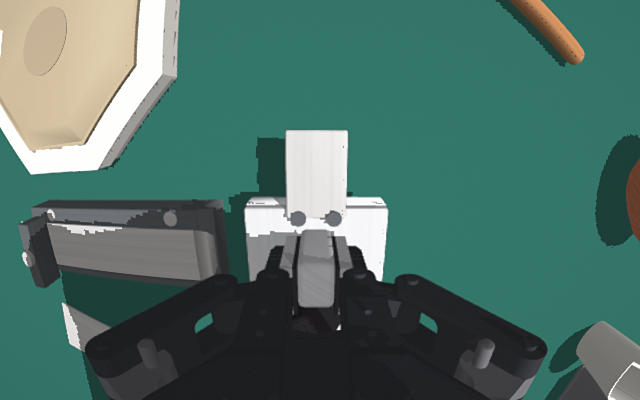

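View pics/s7.png

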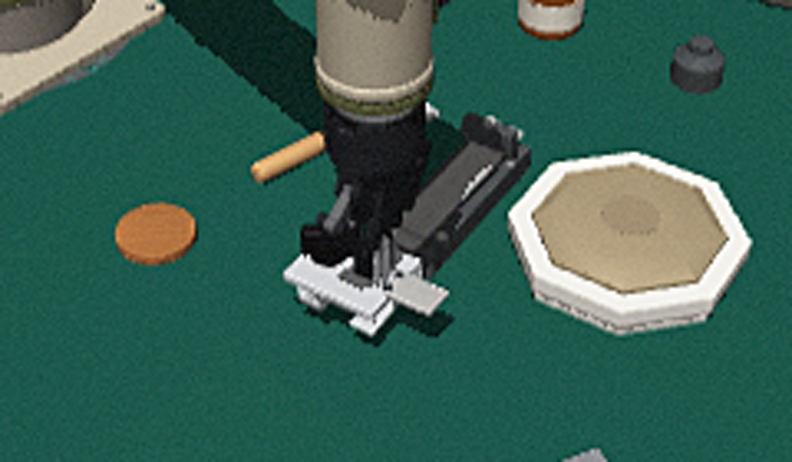

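Run:
```python
import cv2
im=cv2.imread('pics/w7.png');s=im[190:300,15:265]
cv2.imwrite('pics/w7r.png',cv2.resize(s,None,fx=3.2,fy=3.2,interpolation=cv2.INTER_CUBIC))
```

```text
(no output)
```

View pics/w7r.png

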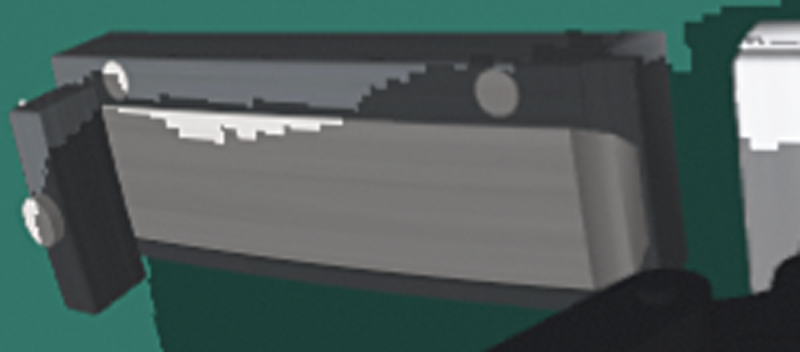

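Run:
```python
from h import *
o=rl()
f=lambda u,v,z:plane('wrist',15+u/3.2,190+v/3.2,z,o)
Z={'far':[(572,127,.04),(105,105,.04)],'near':[(595,290,.04),(137,238,.04)],'basefar':[(580,56,.026),(55,56,.026)]}
for n,L in Z.items():
    a,b=[f(*q) for q in L];d=b-a;yaw=np.arctan2(d[1],d[0])
    print(n,np.round(a[:2],4),np.round(b[:2],4),'yaw',np.degrees(yaw),'len',np.linalg.norm(d),'n',N@a[:2],N@b[:2],'e',E@a[:2],E@b[:2])
print('ref far n',N@np.array([.5704,-.0138]),'tcp n',N@o['position'][:2])
```

```text
t 5.8 p [ 0.576  -0.0858  0.0611] xyaw -82.65 z [ 2.e-03 -3.e-04 -1.e+00] F [ 0.7  0.3 -4.7] M [ 0.01 -0.08 -0.04] g 0.176
TCP rail: e -0.1593 n-err(mm) -1.29 nose-gap-to-mouth(mm) 27.3  yawerr Fe 0.2 Fn -0.7 Fz -4.7
far [ 0.5704 -0.0138] [0.5537 0.1182] yaw 97.20292423878234 len 0.13303305687252429 n -0.5638261372881092 -0.5642837196698555 e -0.08715569307420958 0.04587657684257488
near [ 0.5355 -0.0179] [0.5184 0.1148] yaw 97.35692021300866 len 0.1337489185390917 n -0.5287446676375916 -0.5288452313165757 e -0.08668055056519217 0.04706833016778094
basefar [ 0.5796 -0.01  ] [0.5566 0.1556] yaw 97.9037279735841 len 0.16724333169640676 n -0.573513123639661 -0.5720427874296601 e -0.08461207594781671 0.08262479232094719
ref far n -0.5638718517905444 tcp n -0.5601646741795786
```

>>> move_arm(claw=[0,0,0,0,0,0,0,0], dp=[[-0.02,0.0065,0.01],[-0.03,0,0],[-0.03,0,0],[-0.02,0,0],[-0.01,0,0],[0,0,0],[0,0,0],[0,0,0]], turn=[[0,0,0],[0,0,0],[0,0,0],[0,0,0],[0,0,0],[0,0,0],[0,0,0],[0,0,0]])

```text
clock: 6.47
position: [0.5711, -0.0644, 0.0579]
ee_rot: [0.751, -0.66, 0.0, 0.0]
ft_force: [-0.5, 1.1, -3.9]
grip_width: 0.175
```

Run:
```python
from h import *
o=rl()
```

```text
t 6.47 p [ 0.5711 -0.0644  0.0579] xyaw -82.67 z [ 1.e-04 -3.e-04 -1.e+00] F [-0.5  1.1 -3.9] M [ 0.01 -0.08  0.03] g 0.175
TCP rail: e -0.1374 n-err(mm) 0.80 nose-gap-to-mouth(mm) 5.4  yawerr Fe 1.1 Fn 0.4 Fz -3.9
```

>>> move_arm(claw=[0,0,0,0,0,0], dp=[[0,-0.005,-0.005],[-0.01,0,0],[-0.01,0,0],[-0.01,0,0],[-0.01,0,0],[0,0,0]], turn=[[0,0,0],[0,0,0],[0,0,0],[0,0,0],[0,0,0],[0,0,0]])

```text
clock: 6.97
position: [0.571, -0.0553, 0.0589]
ee_rot: [0.751, -0.66, -0.0, -0.0]
ft_force: [-0.4, 0.5, -4.8]
grip_width: 0.181
```

Run:
```python
from h import *
o=rl();im=cams.camera('wrist');cv2.imwrite('pics/w8.png',im[:,:,::-1]);rl()
```

```text
t 6.97 p [ 0.571  -0.0553  0.0589] xyaw -82.62 z [-0.e+00  3.e-04 -1.e+00] F [-0.4  0.5 -4.8] M [ 0.04 -0.05 -0.02] g 0.181
TCP rail: e -0.1284 n-err(mm) -0.22 nose-gap-to-mouth(mm) -3.6  yawerr Fe 0.5 Fn 0.3 Fz -4.8
t 7.02 p [ 0.571  -0.0557  0.0589] xyaw -82.63 z [-0.  0. -1.] F [ 0.1 -0.7 -4.4] M [ 0.01 -0.09 -0.03] g 0.18
TCP rail: e -0.1287 n-err(mm) -0.21 nose-gap-to-mouth(mm) -3.3  yawerr Fe -0.7 Fn -0.0 Fz -4.4
```

View pics/w8.png

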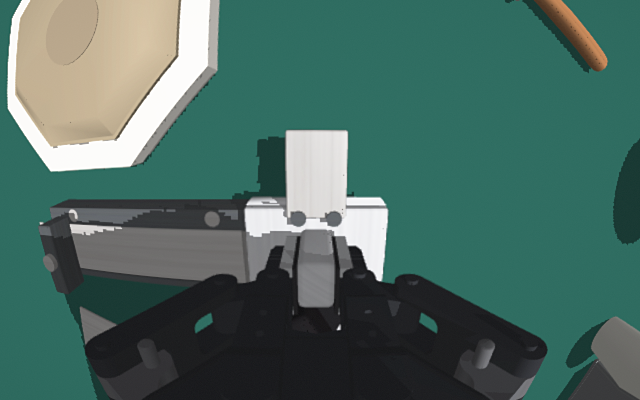

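>>> move_arm(claw=[0,0,0,0,0,0], dp=[[-0.008,0,0],[-0.008,0,0],[-0.008,0,0],[-0.008,0,0],[-0.008,0,0],[0,0,0]], turn=[[0,0,0],[0,0,0],[0,0,0],[0,0,0],[0,0,0],[0,0,0]])

```text
clock: 7.52
position: [0.57, -0.0476, 0.0589]
ee_rot: [0.751, -0.66, -0.0, -0.0]
ft_force: [-0.2, 0.1, -4.5]
grip_width: 0.18
```

Run:
```python
from h import *
o=rl()
```

```text
t 7.52 p [ 0.57   -0.0476  0.0589] xyaw -82.63 z [ 0.e+00  2.e-04 -1.e+00] F [-0.2  0.1 -4.5] M [ 0.03 -0.04 -0.03] g 0.18
TCP rail: e -0.1206 n-err(mm) -0.25 nose-gap-to-mouth(mm) -11.4  yawerr Fe 0.1 Fn 0.2 Fz -4.5
```

>>> move_arm(claw=[0,0,0,0,0,0,0,0], dp=[[-0.012,0,0],[-0.012,0,0],[-0.012,0,0],[-0.012,0,0],[-0.012,0,0],[-0.012,0,0],[-0.012,0,0],[0,0,0]], turn=[[0,0,0],[0,0,0],[0,0,0],[0,0,0],[0,0,0],[0,0,0],[0,0,0],[0,0,0]])

```text
clock: 8.18
position: [0.5678, -0.0307, 0.0589]
ee_rot: [0.751, -0.66, -0.0, -0.0]
ft_force: [-0.0, -0.6, -4.7]
grip_width: 0.179
```

Run:
```python
from h import *
o=rl()
```

```text
t 8.18 p [ 0.5678 -0.0307  0.0589] xyaw -82.62 z [ 0.e+00  2.e-04 -1.e+00] F [-0.  -0.6 -4.7] M [-0.01 -0.12 -0.02] g 0.179
TCP rail: e -0.1035 n-err(mm) -0.27 nose-gap-to-mouth(mm) -28.5  yawerr Fe -0.6 Fn 0.1 Fz -4.7
```

>>> move_arm(claw=[0,0,0,0,0,0,0,0], dp=[[-0.018,0,0],[-0.02,0,0],[-0.02,0,0],[-0.02,0,0],[-0.02,0,0],[-0.02,0,0],[-0.018,0,0],[0,0,0]], turn=[[0,0,0],[0,0,0],[0,0,0],[0,0,0],[0,0,0],[0,0,0],[0,0,0],[0,0,0]])

```text
clock: 8.85
position: [0.5643, -0.0033, 0.059]
ee_rot: [0.751, -0.66, -0.0, -0.0]
ft_force: [0.1, -0.5, -3.8]
grip_width: 0.176
```

Run:
```python
from h import *
o=rl()
```

```text
t 8.85 p [ 0.5643 -0.0033  0.059 ] xyaw -82.59 z [ 1.e-04  3.e-04 -1.e+00] F [ 0.1 -0.5 -3.8] M [ 0.05 -0.08  0.04] g 0.176
TCP rail: e -0.0760 n-err(mm) -0.31 nose-gap-to-mouth(mm) -56.0  yawerr Fe -0.6 Fn 0.0 Fz -3.8
```

>>> move_arm(claw=[0,0,0,0,0,0,0,0], dp=[[-0.02,0,0],[-0.022,0,0],[-0.022,0,0],[-0.022,0,0],[-0.022,0,0],[-0.022,0,0],[-0.02,0,0],[0,0,0]], turn=[[0,0,0],[0,0,0],[0,0,0],[0,0,0],[0,0,0],[0,0,0],[0,0,0],[0,0,0]])

```text
clock: 9.52
position: [0.5604, 0.0266, 0.0589]
ee_rot: [0.751, -0.66, -0.0, -0.0]
ft_force: [-1.3, 0.4, -3.7]
grip_width: 0.178
```

Run:
```python
from h import *
o=rl()
```

```text
t 9.52 p [0.5604 0.0266 0.0589] xyaw -82.58 z [ 0.e+00  4.e-04 -1.e+00] F [-1.3  0.4 -3.7] M [ 0.   -0.02 -0.08] g 0.178
TCP rail: e -0.0458 n-err(mm) -0.31 nose-gap-to-mouth(mm) -86.2  yawerr Fe 0.6 Fn 1.2 Fz -3.7
```

>>> move_arm(claw=[0,0,0,0,0,0,0,0], dp=[[-0.022,0,0],[-0.025,0,0],[-0.025,0,0],[-0.025,0,0],[-0.025,0,0],[-0.025,0,0],[-0.02,0,0],[0,0,0]], turn=[[0,0,0],[0,0,0],[0,0,0],[0,0,0],[0,0,0],[0,0,0],[0,0,0],[0,0,0]])

```text
clock: 10.18
position: [0.5561, 0.0598, 0.059]
ee_rot: [0.751, -0.66, -0.0, -0.0]
ft_force: [0.7, -0.4, -4.5]
grip_width: 0.176
```

Run:
```python
from h import *
o=rl();im=cams.camera('wrist');cv2.imwrite('pics/w9.png',im[:,:,::-1])
```

```text
t 10.18 p [0.5561 0.0598 0.059 ] xyaw -82.58 z [ 1.e-04  5.e-04 -1.e+00] F [ 0.7 -0.4 -4.5] M [ 0.05 -0.1  -0.02] g 0.176
TCP rail: e -0.0124 n-err(mm) -0.33 nose-gap-to-mouth(mm) -119.6  yawerr Fe -0.5 Fn -0.6 Fz -4.5
```

View pics/w9.png

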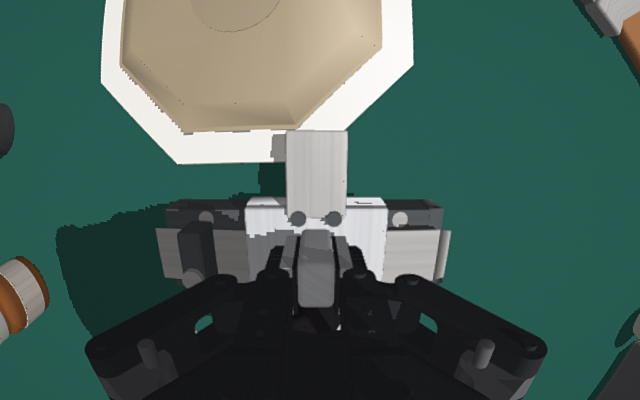

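>>> move_arm(claw=[0,0,0,0,0,0,0,0], dp=[[-0.012,0,0],[-0.012,0,0],[-0.012,0,0],[-0.012,0,0],[-0.008,0,0],[-0.006,0,0],[-0.004,0,0],[0,0,0]], turn=[[0,0,0],[0,0,0],[0,0,0],[0,0,0],[0,0,0],[0,0,0],[0,0,0],[0,0,0]])

```text
clock: 10.9
position: [0.5546, 0.0717, 0.0589]
ee_rot: [0.751, -0.66, 0.0, -0.0]
ft_force: [-0.0, -0.3, -4.5]
grip_width: 0.178
```

Run:
```python
from h import *
o=rl();im=cams.camera('wrist');cv2.imwrite('pics/w10.png',cv2.resize(im[180:300,140:300],None,fx=5,fy=5,interpolation=cv2.INTER_CUBIC)[:,:,::-1])
```

```text
t 10.9 p [0.5546 0.0717 0.0589] xyaw -82.65 z [ 1.e-04  0.e+00 -1.e+00] F [-0.  -0.3 -4.5] M [ 0.06 -0.07  0.01] g 0.178
TCP rail: e -0.0003 n-err(mm) -0.37 nose-gap-to-mouth(mm) -131.7  yawerr Fe -0.3 Fn 0.1 Fz -4.5
```

View pics/w10.png

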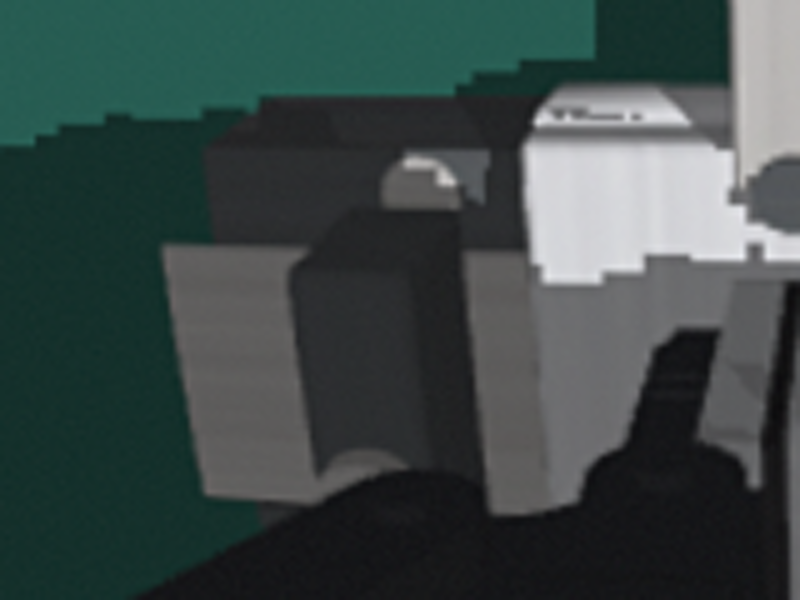

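>>> move_arm(claw=[0,0,0,0,0,0], dp=[[-0.006,0,0],[-0.006,0,0],[-0.006,0,0],[-0.006,0,0],[-0.005,0,0],[0,0,0]], turn=[[0,0,0],[0,0,0],[0,0,0],[0,0,0],[0,0,0],[0,0,0]])

```text
clock: 11.45
position: [0.5538, 0.0776, 0.0589]
ee_rot: [0.751, -0.66, -0.0, -0.0]
ft_force: [-0.0, 0.5, -4.9]
grip_width: 0.177
```

Run:
```python
from h import *
o=rl()
```

```text
t 11.45 p [0.5538 0.0776 0.0589] xyaw -82.63 z [ 0.e+00  1.e-04 -1.e+00] F [-0.   0.5 -4.9] M [ 0.02 -0.09 -0.03] g 0.177
TCP rail: e 0.0057 n-err(mm) -0.34 nose-gap-to-mouth(mm) -137.7  yawerr Fe 0.5 Fn -0.1 Fz -4.9
```

>>> move_arm(claw=[0,0,0,0], dp=[[-0.003,0,0],[-0.003,0,0],[-0.002,0,0],[0,0,0]], turn=[[0,0,0],[0,0,0],[0,0,0],[0,0,0]])

```text
clock: 11.78
position: [0.5536, 0.079, 0.0589]
ee_rot: [0.751, -0.66, -0.0, 0.0]
ft_force: [-0.4, -0.3, -5.0]
grip_width: 0.178
```

Run:
```python
from h import *
o=rl();im=cams.camera('wrist');cv2.imwrite('pics/w11.png',cv2.resize(im[180:300,140:300],None,fx=5,fy=5,interpolation=cv2.INTER_CUBIC)[:,:,::-1])
```

```text
t 11.78 p [0.5536 0.079  0.0589] xyaw -82.65 z [-0.  0. -1.] F [-0.4 -0.3 -5. ] M [-0.02 -0.09  0.02] g 0.178
TCP rail: e 0.0070 n-err(mm) -0.33 nose-gap-to-mouth(mm) -139.0  yawerr Fe -0.2 Fn 0.4 Fz -5.0
```

View pics/w11.png

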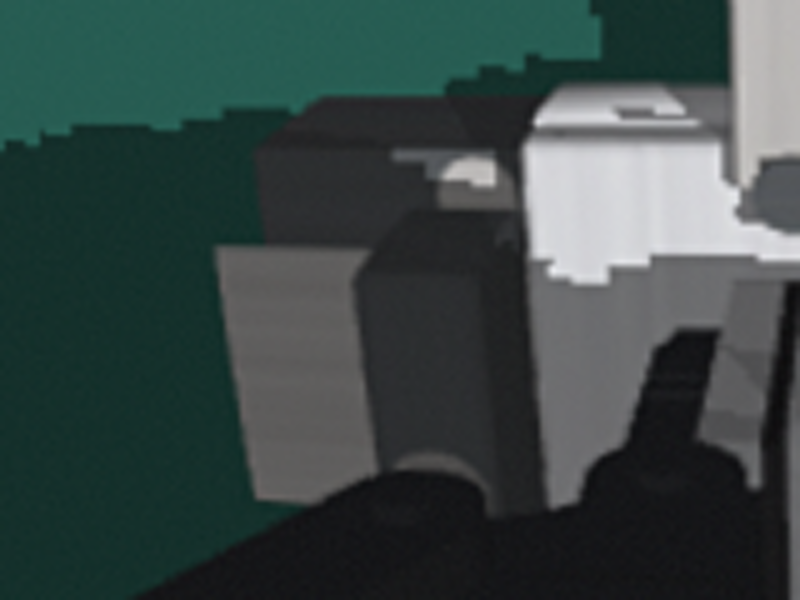

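>>> move_arm(claw=[0,0,0,0], dp=[[-0.0015,0,0],[-0.0015,0,0],[-0.0015,0,0],[0,0,0]], turn=[[0,0,0],[0,0,0],[0,0,0],[0,0,0]])

```text
clock: 12.17
position: [0.5536, 0.0798, 0.0589]
ee_rot: [0.751, -0.66, 0.0, -0.0]
ft_force: [-0.4, 0.1, -4.3]
grip_width: 0.178
```

Run:
```python
from h import *
o=rl()
```

```text
t 12.17 p [0.5536 0.0798 0.0589] xyaw -82.65 z [ 1.e-04 -0.e+00 -1.e+00] F [-0.4  0.1 -4.3] M [ 0.05 -0.07 -0.02] g 0.178
TCP rail: e 0.0079 n-err(mm) -0.36 nose-gap-to-mouth(mm) -139.9  yawerr Fe 0.1 Fn 0.4 Fz -4.3
```

>>> move_arm(claw=[0,0,0,0], dp=[[-0.0015,0,0],[-0.0015,0,0],[-0.0015,0,0],[0,0,0]], turn=[[0,0,0],[0,0,0],[0,0,0],[0,0,0]])

```text
clock: 12.5
position: [0.5534, 0.0807, 0.0589]
ee_rot: [0.751, -0.66, 0.0, -0.0]
ft_force: [0.1, 0.2, -4.1]
grip_width: 0.178
```

Run:
```python
from h import *
o=rl()
```

```text
t 12.5 p [0.5534 0.0807 0.0589] xyaw -82.65 z [ 1.e-04 -0.e+00 -1.e+00] F [ 0.1  0.2 -4.1] M [ 0.04 -0.09 -0.04] g 0.178
TCP rail: e 0.0088 n-err(mm) -0.36 nose-gap-to-mouth(mm) -140.8  yawerr Fe 0.2 Fn -0.1 Fz -4.1
```

>>> move_arm(claw=[0,0,0,0], dp=[[-0.0015,0,0],[-0.0015,0,0],[-0.0015,0,0],[0,0,0]], turn=[[0,0,0],[0,0,0],[0,0,0],[0,0,0]])

```text
clock: 12.83
position: [0.5535, 0.0809, 0.0589]
ee_rot: [0.751, -0.661, 0.0, 0.0]
ft_force: [-0.4, -3.8, -3.7]
grip_width: 0.185
```

Run:
```python
from h import *
o=rl();im=cams.camera('wrist');cv2.imwrite('pics/w12.png',cv2.resize(im[180:300,140:300],None,fx=5,fy=5,interpolation=cv2.INTER_CUBIC)[:,:,::-1])
```

```text
t 12.83 p [0.5535 0.0809 0.0589] xyaw -82.68 z [ 2.e-04 -8.e-04 -1.e+00] F [-0.4 -3.8 -3.7] M [-0.78 -0.21  0.16] g 0.185
TCP rail: e 0.0090 n-err(mm) -0.40 nose-gap-to-mouth(mm) -141.0  yawerr Fe -3.7 Fn 0.9 Fz -3.7
```

View pics/w12.png

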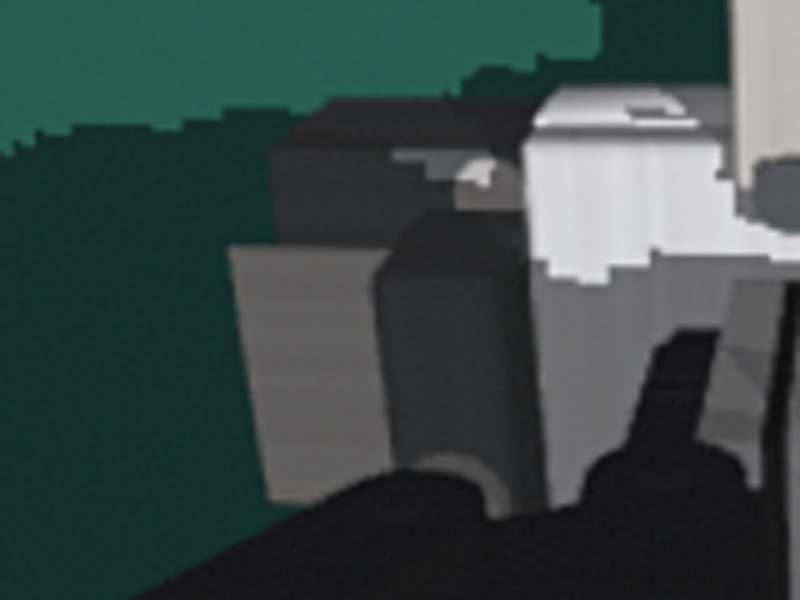

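>>> move_arm(claw=[0,0,0,0], dp=[[0,0,0.002],[0,0,0.0015],[0,0,0],[0,0,0]], turn=[[0,0,0],[0,0,0],[0,0,0],[0,0,0]])

```text
clock: 13.22
position: [0.5536, 0.081, 0.0583]
ee_rot: [0.751, -0.661, 0.0, 0.0]
ft_force: [0.4, -5.0, -1.6]
grip_width: 0.178
```

Run:
```python
from h import *
o=rl()
```

```text
t 13.22 p [0.5536 0.081  0.0583] xyaw -82.68 z [ 4.e-04 -7.e-04 -1.e+00] F [ 0.4 -5.  -1.6] M [-1.19 -0.2   0.21] g 0.178
TCP rail: e 0.0090 n-err(mm) -0.49 nose-gap-to-mouth(mm) -141.0  yawerr Fe -5.0 Fn 0.2 Fz -1.6
```

>>> move_arm(claw=[0,0.25,0.35,0.5,0.5,0.5,0.5,0.5], dp=[[0,0,0.001],[0,0,0],[0,0,0],[0,0,0],[0,0,0],[0,0,-0.05],[0,0,-0.15],[0,0,-0.18]], turn=[[0,0,0],[0,0,0],[0,0,0],[0,0,0],[0,0,0],[0,0,0],[0,0,0],[0,0,0]], grip_force=20)

```text
clock: 13.88
position: [0.5518, 0.0816, 0.1336]
ee_rot: [0.751, -0.66, -0.002, 0.001]
ft_force: [1.3, -0.5, 0.3]
grip_width: 0.504
```

Run:
```python
from h import *
o=rl()
```

```text
t 13.88 p [0.5518 0.0816 0.1336] xyaw -82.63 z [-0.0042 -0.     -1.    ] F [ 1.3 -0.5  0.3] M [-0.02 -0.06 -0.  ] g 0.504
TCP rail: e 0.0098 n-err(mm) 1.21 nose-gap-to-mouth(mm) -141.8  yawerr Fe -0.6 Fn -1.2 Fz 0.3
```

Run:
```python
from h import *
o=rl();print(np.round(o['joint_pos'],3));im=cams.camera('wrist');cv2.imwrite('pics/w13.png',im[:,:,::-1])
```

```text
t 13.88 p [0.5518 0.0816 0.1336] xyaw -82.63 z [-0.0042 -0.     -1.    ] F [ 1.3 -0.5  0.3] M [-0.02 -0.06 -0.  ] g 0.504
TCP rail: e 0.0098 n-err(mm) 1.21 nose-gap-to-mouth(mm) -141.8  yawerr Fe -0.6 Fn -1.2 Fz 0.3
[ 0.131  0.296 -0.42   1.741  0.13   1.137 -1.77 ]
```

View pics/w13.png

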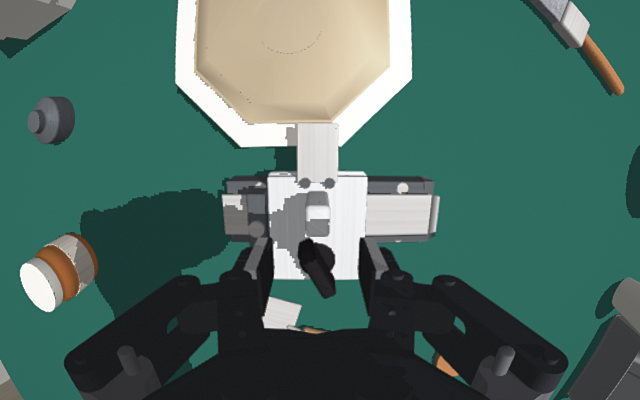

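>>> move_arm(claw=[0.5,0.5,0.5,0.5,0.5,0.5,0.5,0.5], dp=[[0,0.05,-0.05],[0,0.08,-0.05],[0,0.08,0],[0,0.016,0],[0,0,0],[0,0,0],[0,0,0],[0,0,0]], turn=[[0,0,-0.15],[0,0,0],[0,0,0],[0,0,-0.15],[0,0,-0.15],[0,0,-0.15],[0,0,-0.15],[0,0,-0.15]])

```text
clock: 14.6
position: [0.5095, 0.0719, 0.1549]
ee_rot: [0.934, -0.357, 0.001, -0.0]
ft_force: [0.5, 0.9, -0.5]
grip_width: 0.501
```

>>> move_arm(claw=[0.5,0.5,0.5,0.5,0.5,0.5,0.5,0.5], dp=[[0,0,0],[0,0,0],[0,0,0],[0,0,0],[0,0,0],[0,0,0],[0,0,0],[0,0,0]], turn=[[0,0,-0.15],[0,0,-0.15],[0,0,-0.15],[0,0,-0.15],[0,0,-0.15],[0,0,-0.15],[0,0,-0.15],[0,0,-0.15]])

```text
clock: 15.27
position: [0.5094, 0.072, 0.1548]
ee_rot: [0.994, 0.106, 0.0, 0.0]
ft_force: [0.5, 1.2, 0.0]
grip_width: 0.498
```

>>> move_arm(claw=[0.5,0.5,0.5,0.5,0.5,0.5,0.5,0.5], dp=[[0,0,0],[0,0,0],[0,0,0],[0,0,0],[0,0,0],[0,0,0],[0,0,0],[0,0,0]], turn=[[0,0,-0.15],[0,0,-0.15],[0,0,-0.15],[0,0,-0.15],[0,0,-0.15],[0,0,-0.15],[0,0,-0.15],[0,0,-0.15]])

```text
clock: 15.93
position: [0.5095, 0.072, 0.1548]
ee_rot: [0.838, 0.546, 0.0, 0.0]
ft_force: [0.2, 0.2, -0.0]
grip_width: 0.497
```

Run:
```python
from h import *
o=rl();print(np.round(o['joint_pos'],3));plan((.507,.075,.14),132.4)
```

```text
t 15.93 p [0.5095 0.072  0.1548] xyaw 66.19 z [ 9.e-04 -0.e+00 -1.e+00] F [ 0.2  0.2 -0. ] M [ 0.02 -0.03  0.02] g 0.497
TCP rail: e 0.0058 n-err(mm) 44.39 nose-gap-to-mouth(mm) -137.8  yawerr Fe 0.2 Fn -0.2 Fz -0.0
[ 0.402  0.215 -0.699  1.819  0.151  1.16   0.81 ]
dp units now-frame [ 0.0089 -0.0174  0.0737] target-frame [0.0195 0.0012 0.0738] turn units [ 1.2000e-03  2.0000e-04 -1.4713e+00]
```

>>> move_arm(claw=[0.5,0.5,0.5,0.5,0.5,0.5,0.5,0.5], dp=[[0.009,-0.017,0],[0,0,0],[0,0,0],[0,0,0],[0,0,0],[0,0,0],[0,0,0],[0,0,0]], turn=[[0,0,-0.15],[0,0,-0.15],[0,0,-0.15],[0,0,-0.15],[0,0,-0.15],[0,0,-0.15],[0,0,-0.15],[0,0,-0.15]])

```text
clock: 16.6
position: [0.5071, 0.0749, 0.1548]
ee_rot: [0.499, 0.867, 0.0, 0.0]
ft_force: [-0.1, -0.3, -0.9]
grip_width: 0.503
```

>>> move_arm(claw=[0.5,0.5,0.5,0.5,0.5], dp=[[0,0,0],[0,0,0],[0,0,0],[0,0,0],[0,0,0]], turn=[[0,0,-0.14],[0,0,-0.13],[0,0,0],[0,0,0],[0,0,0]])

```text
clock: 17.02
position: [0.507, 0.0748, 0.1544]
ee_rot: [0.408, 0.913, 0.0, 0.0]
ft_force: [-1.4, 0.9, 0.2]
grip_width: 0.495
```

Run:
```python
from h import *
o=rl();print(np.round(o['joint_pos'],3));im=cams.camera('wrist');cv2.imwrite('pics/w14.png',im[:,:,::-1]);plan((.507,.075,.14),132.4)
```

```text
t 17.02 p [0.507  0.0748 0.1544] xyaw 131.79 z [ 5.e-04 -1.e-04 -1.e+00] F [-1.4  0.9  0.2] M [0.04 0.01 0.01] g 0.495
TCP rail: e 0.0088 n-err(mm) 46.46 nose-gap-to-mouth(mm) -140.8  yawerr Fe 1.0 Fn 1.3 Fz 0.2
[ 0.521  0.241 -0.844  1.819  0.195  1.167  1.915]
dp units now-frame [0.0007 0.0008 0.0712] target-frame [0.0007 0.0009 0.0712] turn units [ 0.0002  0.0005 -0.0127]
```

View pics/w14.png

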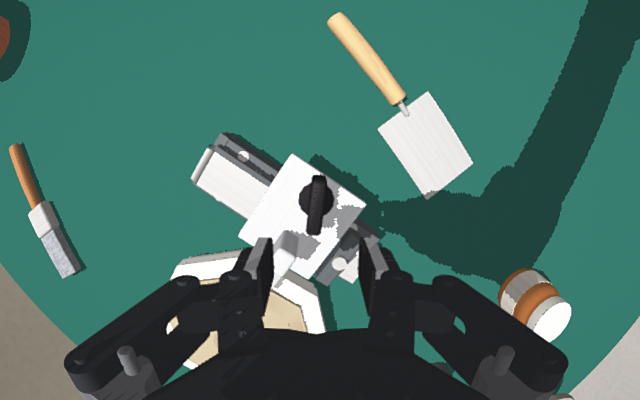

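Run:
```python
import cv2
im=cv2.imread('pics/w14.png');s=im[150:285,225:380]
cv2.imwrite('pics/w14z.png',cv2.resize(s,None,fx=4.4,fy=4.4,interpolation=cv2.INTER_CUBIC))
```

```text
(no output)
```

View pics/w14z.png

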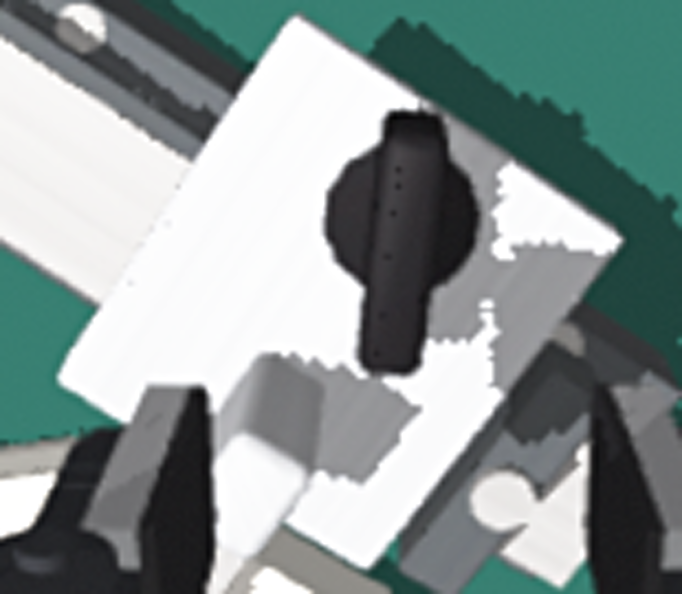

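Run:
```python
from h import *
o=manip.get_obs()
f=lambda u,v,z:plane('wrist',225+u/4.4,150+v/4.4,z,o)
a,b=f(414,143,.0785),f(391,372,.0785);d=a-b;print(a,b,np.linalg.norm(d),np.degrees(np.arctan2(d[1],d[0]))%360,(a+b)/2)
# edges of bar
for (p,q) in (((385,143),(361,366)),((445,143),(424,366))):
    A,B=f(*p,.0785),f(*q,.0785);D=A-B;print(np.degrees(np.arctan2(D[1],D[0]))%360,(A+B)/2)
# plate corners z=.049
C=[f(u,v,.049) for u,v in [(298,15),(622,238),(370,568),(60,378)]]
for c in C:print(np.round(c,4))
for i,j in((0,1),(3,2),(0,3),(1,2)):
    D=C[j]-C[i];print(np.linalg.norm(D),np.degrees(np.arctan2(D[1],D[0])))
```

```text
[0.49078783 0.06245643 0.0785    ] [0.52343285 0.086463   0.0785    ] 0.04052175478200976 216.33009622460554 [0.50711034 0.07445971 0.0785    ]
215.58785355955993 [0.51000467 0.07038615 0.0785    ]
217.04196904151266 [0.50310203 0.07810896 0.0785    ]
[0.4916 0.035  0.049 ]
[0.4825 0.109  0.049 ]
[0.5684 0.1204 0.049 ]
[0.5781 0.046  0.049 ]
0.07453170145131394 96.97340999139526
0.07502462861053741 97.41293347643551
0.08720930857018229 7.212172360743842
0.08663724364265712 7.538284864506723
```

>>> move_arm(claw=[0.4,0.4,0.4,0.4,0.4,0.4,0.4], dp=[[0,-0.002,0],[0,0,0.12],[0,0,0.15],[0,0,0.13],[0,0,0.07],[0,0,0],[0,0,0]], turn=[[0,0,0.122],[0,0,0],[0,0,0],[0,0,0],[0,0,0],[0,0,0],[0,0,0]])

```text
clock: 17.65
position: [0.5064, 0.0747, 0.06]
ee_rot: [0.45, 0.893, -0.0, -0.001]
ft_force: [-0.1, -0.3, 0.6]
grip_width: 0.402
```

Run:
```python
from h import *
o=rl();print(np.round(o['joint_pos'],3));im=cams.camera('wrist');cv2.imwrite('pics/w15.png',im[:,:,::-1]);plan((.5068,.0744,.0565),126.3)
```

```text
t 17.65 p [0.5064 0.0747 0.06  ] xyaw 126.45 z [-1.e-03  3.e-04 -1.e+00] F [-0.1 -0.3  0.6] M [0.02 0.   0.02] g 0.402
TCP rail: e 0.0089 n-err(mm) 47.10 nose-gap-to-mouth(mm) -140.9  yawerr Fe -0.3 Fn 0.1 Fz 0.6
[ 0.453  0.365 -0.787  1.908  0.306  0.993  1.736]
dp units now-frame [-0.0004 -0.0023  0.022 ] target-frame [-0.0004 -0.0023  0.022 ] turn units [0.001  0.0004 0.0035]
```

View pics/w15.png

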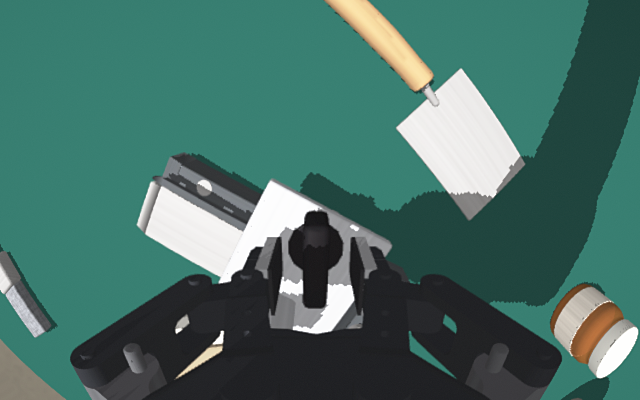

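>>> move_arm(claw=[0.4,0,0,0,0,0], dp=[[0,-0.002,0.012],[0,0,0],[0,0,0],[0,0,0],[0,0,0],[0,0,0]], turn=[[0,0,0],[0,0,0],[0,0,0],[0,0,0],[0,0,0],[0,0,0]], grip_force=40)

```text
clock: 18.2
position: [0.5067, 0.0741, 0.0585]
ee_rot: [0.45, 0.893, 0.0, 0.001]
ft_force: [-1.4, -0.2, 6.4]
grip_width: 0.128
```

Run:
```python
from h import *
o=rl()
```

```text
t 18.2 p [0.5067 0.0741 0.0585] xyaw 126.48 z [ 1.e-03 -4.e-04 -1.e+00] F [-1.4 -0.2  6.4] M [-0.16  0.41 -0.02] g 0.128
TCP rail: e 0.0082 n-err(mm) 46.82 nose-gap-to-mouth(mm) -140.2  yawerr Fe -0.1 Fn 1.4 Fz 6.4
```

>>> move_arm(claw=[0,0,0,0,0], dp=[[0,0,-0.002],[0,0,0],[0,0,0],[0,0,0],[0,0,0]], turn=[[0,0,0.05],[0,0,0.05],[0,0,0.05],[0,0,0.05],[0,0,0]])

```text
clock: 18.62
position: [0.5066, 0.0744, 0.0585]
ee_rot: [0.52, 0.854, 0.0, 0.0]
ft_force: [-0.6, 0.2, 2.5]
grip_width: 0.122
```

Run:
```python
from h import *
o=rl()
```

```text
t 18.62 p [0.5066 0.0744 0.0585] xyaw 117.4 z [ 9.e-04 -0.e+00 -1.e+00] F [-0.6  0.2  2.5] M [ 0.14  0.21 -0.07] g 0.122
TCP rail: e 0.0085 n-err(mm) 46.93 nose-gap-to-mouth(mm) -140.5  yawerr Fe 0.3 Fn 0.6 Fz 2.5
```

>>> move_arm(claw=[0,0,0,0], dp=[[0,0,0],[0,0,0],[0,0,0],[0,0,0]], turn=[[0,0,0.05],[0,0,0.05],[0,0,0.05],[0,0,0]])

```text
clock: 18.95
position: [0.5065, 0.0745, 0.0585]
ee_rot: [0.568, 0.823, 0.0, 0.0]
ft_force: [-2.1, 0.7, 5.0]
grip_width: 0.13
```

Run:
```python
from h import *
o=rl()
```

```text
t 18.95 p [0.5065 0.0745 0.0585] xyaw 110.73 z [ 7.e-04 -0.e+00 -1.e+00] F [-2.1  0.7  5. ] M [ 0.15  0.34 -0.05] g 0.13
TCP rail: e 0.0086 n-err(mm) 47.00 nose-gap-to-mouth(mm) -140.6  yawerr Fe 1.0 Fn 2.0 Fz 5.0
```

>>> move_arm(claw=[0,0,0,0], dp=[[0,0,0],[0,0,0],[0,0,0],[0,0,0]], turn=[[0,0,0.05],[0,0,0.05],[0,0,0],[0,0,0]])

```text
clock: 19.28
position: [0.5064, 0.0747, 0.0585]
ee_rot: [0.599, 0.801, 0.0, 0.0]
ft_force: [-2.6, 1.1, 5.7]
grip_width: 0.128
```

Run:
```python
from h import *
o=rl();print(np.round(o['joint_pos'],3),np.round(o['tau'],2))
```

```text
t 19.28 p [0.5064 0.0747 0.0585] xyaw 106.4 z [ 4.e-04  1.e-04 -1.e+00] F [-2.6  1.1  5.7] M [ 0.31  0.54 -0.  ] g 0.128
TCP rail: e 0.0088 n-err(mm) 47.12 nose-gap-to-mouth(mm) -140.8  yawerr Fe 1.4 Fn 2.4 Fz 5.7
[ 0.402  0.349 -0.725  1.913  0.277  0.98   1.407] [  0.82 -46.12  -6.35 -31.26   0.68  -0.58  -0.15]
```

>>> move_arm(claw=[0,0,0,0], dp=[[0,0,0],[0,0,0],[0,0,0],[0,0,0]], turn=[[0,0,0.05],[0,0,0.05],[0,0,0],[0,0,0]])

```text
clock: 19.62
position: [0.5061, 0.0749, 0.0585]
ee_rot: [0.63, 0.777, 0.0, -0.0]
ft_force: [-3.1, 2.2, 7.7]
grip_width: 0.131
```

Run:
```python
from h import *
o=rl();print(np.round(o['tau'],2))
```

```text
t 19.62 p [0.5061 0.0749 0.0585] xyaw 101.91 z [-1.e-04  2.e-04 -1.e+00] F [-3.1  2.2  7.7] M [ 0.45  0.85 -0.07] g 0.131
TCP rail: e 0.0091 n-err(mm) 47.33 nose-gap-to-mouth(mm) -141.1  yawerr Fe 2.6 Fn 2.8 Fz 7.7
[  1.12 -45.96  -5.74 -31.58   0.93  -0.91  -0.15]
```

>>> move_arm(claw=[0,0,0,0], dp=[[0,0,0],[0,0,0],[0,0,0],[0,0,0]], turn=[[0,0,0.05],[0,0,0.05],[0,0,0],[0,0,0]])

```text
clock: 19.95
position: [0.5058, 0.0749, 0.0585]
ee_rot: [0.66, 0.751, -0.0, -0.0]
ft_force: [-6.5, 2.4, 8.8]
grip_width: 0.127
```

Run:
```python
from h import *
o=rl();print(np.round(o['tau'],2))
```

```text
t 19.95 p [0.5058 0.0749 0.0585] xyaw 97.42 z [-6.e-04  1.e-04 -1.e+00] F [-6.5  2.4  8.8] M [0.38 1.15 0.01] g 0.127
TCP rail: e 0.0091 n-err(mm) 47.60 nose-gap-to-mouth(mm) -141.1  yawerr Fe 3.3 Fn 6.1 Fz 8.8
[  1.25 -45.66  -5.28 -31.94   1.11  -1.37  -0.16]
```

>>> move_arm(claw=[0,0,0,0], dp=[[0,-0.003,-0.002],[0,0,0],[0,0,0],[0,0,0]], turn=[[0,0,0.025],[0,0,0.025],[0,0,0],[0,0,0]])

```text
clock: 20.28
position: [0.5054, 0.0747, 0.0585]
ee_rot: [0.675, 0.738, -0.0, -0.0]
ft_force: [-3.7, 3.8, 4.6]
grip_width: 0.129
```

Run:
```python
from h import *
o=rl();print(np.round(o['tau'],2))
```

```text
t 20.28 p [0.5054 0.0747 0.0585] xyaw 95.07 z [-4.e-04  3.e-04 -1.e+00] F [-3.7  3.8  4.6] M [ 0.76  0.9  -0.01] g 0.129
TCP rail: e 0.0089 n-err(mm) 48.05 nose-gap-to-mouth(mm) -140.9  yawerr Fe 4.3 Fn 3.2 Fz 4.6
[  2.14 -47.12  -4.6  -32.35   1.37  -0.72  -0.14]
```

>>> move_arm(claw=[0,0,0,0], dp=[[0,-0.002,0],[0,0,0],[0,0,0],[0,0,0]], turn=[[0,0,0.025],[0,0,0.025],[0,0,0],[0,0,0]])

```text
clock: 20.62
position: [0.5053, 0.0745, 0.0585]
ee_rot: [0.69, 0.724, 0.0, -0.0]
ft_force: [-3.4, 4.7, 4.2]
grip_width: 0.131
```

Run:
```python
from h import *
o=rl();print(np.round(o['tau'],2))
```

```text
t 20.62 p [0.5053 0.0745 0.0585] xyaw 92.78 z [ 1.e-04  3.e-04 -1.e+00] F [-3.4  4.7  4.2] M [0.97 0.65 0.09] g 0.131
TCP rail: e 0.0088 n-err(mm) 48.20 nose-gap-to-mouth(mm) -140.8  yawerr Fe 5.1 Fn 2.7 Fz 4.2
[  2.52 -47.36  -4.13 -31.93   1.39  -0.22  -0.23]
```

>>> move_arm(claw=[0,0,0,0], dp=[[0.004,-0.001,0],[0,0,0],[0,0,0],[0,0,0]], turn=[[0,0,0.025],[0,0,0.025],[0,0,0],[0,0,0]])

```text
clock: 20.95
position: [0.5052, 0.0747, 0.0585]
ee_rot: [0.704, 0.71, -0.0, 0.0]
ft_force: [-2.7, 1.5, 5.4]
grip_width: 0.13
```

Run:
```python
from h import *
o=rl();print(np.round(o['tau'],2))
```

```text
t 20.95 p [0.5052 0.0747 0.0585] xyaw 90.48 z [ 3.e-04 -3.e-04 -1.e+00] F [-2.7  1.5  5.4] M [0.33 0.36 0.06] g 0.13
TCP rail: e 0.0090 n-err(mm) 48.27 nose-gap-to-mouth(mm) -141.0  yawerr Fe 1.9 Fn 2.5 Fz 5.4
[  0.92 -46.79  -5.68 -31.41   0.56  -0.33  -0.2 ]
```

>>> move_arm(claw=[0,0,0,0], dp=[[0,0,0],[0,0,0],[0,0,0],[0,0,0]], turn=[[0,0,0.025],[0,0,0.025],[0,0,0],[0,0,0]])

```text
clock: 21.28
position: [0.5052, 0.0747, 0.0585]
ee_rot: [0.718, 0.696, -0.0, 0.0]
ft_force: [-3.1, 1.0, 5.1]
grip_width: 0.13
```

Run:
```python
from h import *
o=rl();print(np.round(o['tau'],2))
```

```text
t 21.28 p [0.5052 0.0747 0.0585] xyaw 88.22 z [ 2.e-04 -3.e-04 -1.e+00] F [-3.1  1.   5.1] M [0.16 0.37 0.14] g 0.13
TCP rail: e 0.0090 n-err(mm) 48.30 nose-gap-to-mouth(mm) -141.0  yawerr Fe 1.4 Fn 3.0 Fz 5.1
[  0.64 -46.42  -5.82 -31.21   0.38  -0.44  -0.22]
```

>>> move_arm(claw=[0,0,0,0], dp=[[0,0,0],[0,0,0],[0,0,0],[0,0,0]], turn=[[0,0,0.025],[0,0,0.025],[0,0,0],[0,0,0]])

```text
clock: 21.62
position: [0.5051, 0.0747, 0.0585]
ee_rot: [0.731, 0.682, -0.0, 0.0]
ft_force: [-2.8, 1.3, 4.6]
grip_width: 0.133
```

Run:
```python
from h import *
o=rl();print(np.round(o['tau'],2))
```

```text
t 21.62 p [0.5051 0.0747 0.0585] xyaw 85.99 z [ 2.e-04 -3.e-04 -1.e+00] F [-2.8  1.3  4.6] M [0.16 0.41 0.21] g 0.133
TCP rail: e 0.0091 n-err(mm) 48.32 nose-gap-to-mouth(mm) -141.1  yawerr Fe 1.6 Fn 2.7 Fz 4.6
[  0.85 -46.46  -5.53 -31.29   0.37  -0.46  -0.28]
```

>>> move_arm(claw=[0,0,0,0], dp=[[0,0,0],[0,0,0],[0,0,0],[0,0,0]], turn=[[0,0,0.025],[0,0,0.025],[0,0,0],[0,0,0]])

```text
clock: 21.95
position: [0.5051, 0.0748, 0.0585]
ee_rot: [0.745, 0.667, -0.0, 0.0]
ft_force: [-2.3, 1.7, 6.0]
grip_width: 0.129
```

Run:
```python
from h import *
o=rl();print(np.round(o['tau'],2))
```

```text
t 21.95 p [0.5051 0.0748 0.0585] xyaw 83.75 z [ 1.e-04 -3.e-04 -1.e+00] F [-2.3  1.7  6. ] M [0.23 0.43 0.21] g 0.129
TCP rail: e 0.0091 n-err(mm) 48.38 nose-gap-to-mouth(mm) -141.1  yawerr Fe 2.0 Fn 2.1 Fz 6.0
[  0.96 -46.47  -5.32 -31.36   0.38  -0.5   -0.33]
```

>>> move_arm(claw=[0,0,0,0], dp=[[0,0,0],[0,0,0],[0,0,0],[0,0,0]], turn=[[0,0,0.04],[0,0,0.03],[0,0,0],[0,0,0]])

```text
clock: 22.28
position: [0.505, 0.0749, 0.0585]
ee_rot: [0.763, 0.647, -0.0, 0.0]
ft_force: [-3.6, 0.6, 5.6]
grip_width: 0.131
```

Run:
```python
from h import *
o=rl();print(np.round(o['tau'],2))
```

```text
t 22.28 p [0.505  0.0749 0.0585] xyaw 80.62 z [ 1.e-04 -3.e-04 -1.e+00] F [-3.6  0.6  5.6] M [0.26 0.46 0.31] g 0.131
TCP rail: e 0.0092 n-err(mm) 48.40 nose-gap-to-mouth(mm) -141.2  yawerr Fe 1.0 Fn 3.5 Fz 5.6
[  1.1  -46.49  -5.02 -31.47   0.4   -0.58  -0.41]
```

>>> move_arm(claw=[0,0,0,0], dp=[[0,0,0],[0,0,0],[0,0,0],[0,0,0]], turn=[[0,0,0.025],[0,0,0.025],[0,0,0],[0,0,0]])

```text
clock: 22.62
position: [0.5049, 0.0746, 0.0584]
ee_rot: [0.775, 0.632, -0.0, 0.0]
ft_force: [-4.2, 1.0, 6.6]
grip_width: 0.127
```

Run:
```python
from h import *
o=rl();print(np.round(o['tau'],2))
```

```text
t 22.62 p [0.5049 0.0746 0.0584] xyaw 78.34 z [-3.e-04 -6.e-04 -1.e+00] F [-4.2  1.   6.6] M [0.12 0.62 0.35] g 0.127
TCP rail: e 0.0090 n-err(mm) 48.56 nose-gap-to-mouth(mm) -141.0  yawerr Fe 1.5 Fn 4.0 Fz 6.6
[  0.78 -46.22  -5.21 -31.63   0.3   -0.89  -0.4 ]
```

>>> move_arm(claw=[0,0,0,0], dp=[[0,0,0],[0,0,0],[0,0,0],[0,0,0]], turn=[[0,0,0.025],[0,0,0.025],[0,0,0],[0,0,0]])

```text
clock: 22.95
position: [0.5048, 0.0743, 0.0585]
ee_rot: [0.788, 0.616, -0.001, 0.0]
ft_force: [-4.4, -1.2, 7.4]
grip_width: 0.127
```

Run:
```python
from h import *
o=rl();print(np.round(o['tau'],2));im=cams.camera('wrist');cv2.imwrite('pics/w16.png',im[:,:,::-1])
```

```text
t 22.95 p [0.5048 0.0743 0.0585] xyaw 76.08 z [-6.e-04 -1.e-03 -1.e+00] F [-4.4 -1.2  7.4] M [-0.05  0.78  0.25] g 0.127
TCP rail: e 0.0087 n-err(mm) 48.69 nose-gap-to-mouth(mm) -140.7  yawerr Fe -0.6 Fn 4.5 Fz 7.4
[  0.18 -45.87  -5.66 -31.81   0.19  -1.29  -0.31]
```

View pics/w16.png

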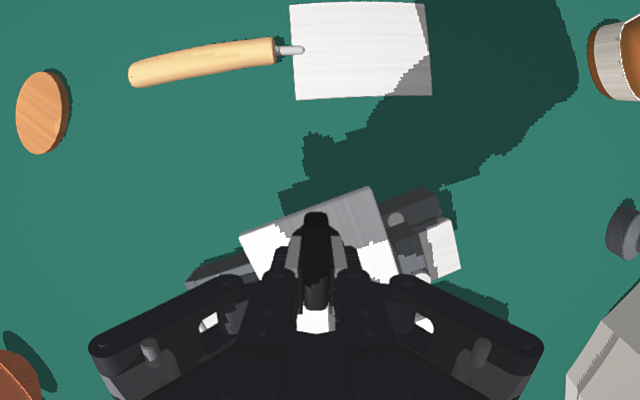

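Run:
```python
import cv2
im=cv2.imread('pics/w16.png');s=im[175:300,180:470]
cv2.imwrite('pics/w16z.png',cv2.resize(s,None,fx=2.7,fy=2.7,interpolation=cv2.INTER_CUBIC))
```

```text
(no output)
```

View pics/w16z.png

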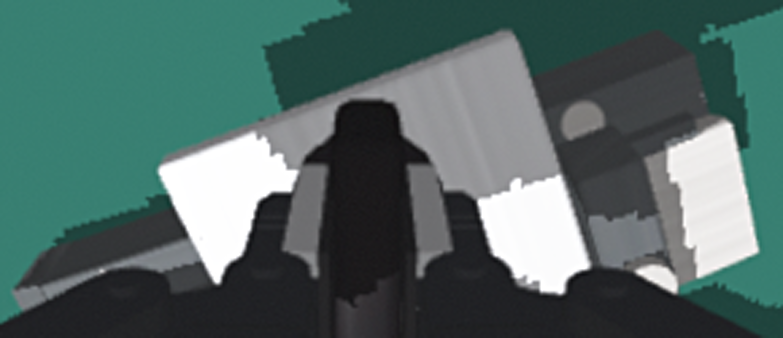

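Run:
```python
from h import *
o=manip.get_obs()
f=lambda u,v,z:plane('wrist',180+u/2.7,175+v/2.7,z,o)
a,b=f(160,167,.049),f(514,33,.049);d=b-a;print(a,b,np.linalg.norm(d),np.degrees(np.arctan2(d[1],d[0])))
c=f(590,290,.049);d=c-b;print(c,np.degrees(np.arctan2(d[1],d[0])),'nose e',E@b[:2],E@c[:2],'n edge',N@a[:2]+.5588,N@b[:2]+.5588)
print('strip/stop top z .05?:')
```

```text
[0.49081829 0.03418791 0.049     ] [0.4808804  0.10815131 0.049     ] 0.0746280473143491 97.6525590914461
[0.54052531 0.11413606 0.049     ] 5.7298671748396055 nose e 0.0453152541706198 0.04356816289708344 n edge 0.06766640321094741 0.06799536166040293
strip/stop top z .05?:
```

>>> move_arm(claw=[0,0,0], dp=[[0,0,0],[0,0,0],[0,0,0]], turn=[[0,0,0],[0,0,0],[0,0,0]], grip_force=70)

```text
clock: 23.25
position: [0.5048, 0.0743, 0.0585]
ee_rot: [0.788, 0.616, -0.001, 0.0]
ft_force: [-4.4, -1.4, 8.9]
grip_width: 0.121
```

Run:
```python
from h import *
o=rl();print(np.round(o['tau'],2))
```

```text
t 23.25 p [0.5048 0.0743 0.0585] xyaw 76.08 z [-7.e-04 -1.e-03 -1.e+00] F [-4.4 -1.4  8.9] M [-0.16  0.96  0.24] g 0.121
TCP rail: e 0.0087 n-err(mm) 48.72 nose-gap-to-mouth(mm) -140.7  yawerr Fe -0.8 Fn 4.5 Fz 8.9
[  0.26 -45.41  -5.54 -31.67   0.23  -1.46  -0.23]
```

>>> move_arm(claw=[0,0,0], dp=[[0,0,-0.002],[0,0,0],[0,0,0]], turn=[[0,0,0.025],[0,0,0.015],[0,0,0]])

```text
clock: 23.5
position: [0.5047, 0.0745, 0.0586]
ee_rot: [0.797, 0.604, -0.0, 0.0]
ft_force: [-4.0, -1.8, 3.1]
grip_width: 0.123
```

Run:
```python
from h import *
o=rl();print(np.round(o['tau'],2))
```

```text
t 23.5 p [0.5047 0.0745 0.0586] xyaw 74.25 z [-7.e-04 -7.e-04 -1.e+00] F [-4.  -1.8  3.1] M [-0.23  0.61  0.3 ] g 0.123
TCP rail: e 0.0088 n-err(mm) 48.76 nose-gap-to-mouth(mm) -140.8  yawerr Fe -1.3 Fn 4.2 Fz 3.1
[  0.22 -47.55  -5.91 -32.9   -0.13  -1.05  -0.66]
```

>>> move_arm(claw=[0,0], dp=[[0,0,0],[0,0,0]], turn=[[0,0,0],[0,0,0]])

```text
clock: 23.67
position: [0.5047, 0.0745, 0.0586]
ee_rot: [0.797, 0.604, -0.0, 0.0]
ft_force: [-4.2, -1.5, 3.8]
grip_width: 0.12
```

Run:
```python
from h import *
o=rl();print(np.round(o['tau'],2))
```

```text
t 23.67 p [0.5047 0.0745 0.0586] xyaw 74.3 z [-7.e-04 -6.e-04 -1.e+00] F [-4.2 -1.5  3.8] M [-0.43  0.71  0.32] g 0.12
TCP rail: e 0.0089 n-err(mm) 48.75 nose-gap-to-mouth(mm) -140.9  yawerr Fe -1.0 Fn 4.4 Fz 3.8
[ -0.16 -47.69  -6.37 -33.37  -0.22  -1.3   -0.34]
```

>>> move_arm(claw=[0,0,0], dp=[[0,0,0],[0,0,0],[0,0,0]], turn=[[0,0,0.025],[0,0,0.015],[0,0,0]])

```text
clock: 23.92
position: [0.5047, 0.0747, 0.0586]
ee_rot: [0.807, 0.591, -0.0, -0.0]
ft_force: [-4.5, -1.2, 2.5]
grip_width: 0.121
```

Run:
```python
from h import *
o=rl();print(np.round(o['tau'],2))
```

```text
t 23.92 p [0.5047 0.0747 0.0586] xyaw 72.44 z [-6.e-04 -4.e-04 -1.e+00] F [-4.5 -1.2  2.5] M [-0.5   0.85  0.53] g 0.121
TCP rail: e 0.0091 n-err(mm) 48.73 nose-gap-to-mouth(mm) -141.1  yawerr Fe -0.6 Fn 4.6 Fz 2.5
[  0.07 -48.18  -6.14 -34.12  -0.32  -1.51  -0.81]
```

>>> move_arm(claw=[0,0], dp=[[0,0,0],[0,0,0]], turn=[[0,0,0],[0,0,0]])

```text
clock: 24.08
position: [0.5048, 0.0747, 0.0586]
ee_rot: [0.806, 0.591, -0.0, -0.0]
ft_force: [-4.7, -1.2, 2.9]
grip_width: 0.122
```

Run:
```python
from h import *
o=rl();print(np.round(o['tau'],2))
```

```text
t 24.08 p [0.5048 0.0747 0.0586] xyaw 72.5 z [-6.e-04 -3.e-04 -1.e+00] F [-4.7 -1.2  2.9] M [-0.52  0.92  0.45] g 0.122
TCP rail: e 0.0091 n-err(mm) 48.70 nose-gap-to-mouth(mm) -141.1  yawerr Fe -0.6 Fn 4.8 Fz 2.9
[ -0.05 -48.35  -6.31 -34.44  -0.27  -1.64  -0.48]
```

>>> move_arm(claw=[0.15,0.25,0.4,0.4,0.4,0.4,0.4,0.4], dp=[[0,0,0],[0,0,0],[0,0,0],[0,0,0],[0,0,-0.05],[0,0,-0.15],[0,0,-0.18],[0,0,-0.18]], turn=[[0,0,0],[0,0,0],[0,0,0],[0,0,0],[0,0,0],[0,0,0],[0,0,0],[0,0,0]])

```text
clock: 24.75
position: [0.5046, 0.0753, 0.1727]
ee_rot: [0.806, 0.592, -0.0, -0.0]
ft_force: [0.5, 0.5, 0.1]
grip_width: 0.398
```

>>> move_arm(claw=[0.4,0.4,0.4,0.4], dp=[[0,0,-0.1],[0,0,0],[0,0,0],[0,0,0]], turn=[[0,0,0],[0,0,0],[0,0,0],[0,0,0]])

```text
clock: 25.08
position: [0.5048, 0.0748, 0.1905]
ee_rot: [0.806, 0.591, -0.0, -0.0]
ft_force: [0.1, -0.4, -0.5]
grip_width: 0.398
```

Run:
```python
from h import *
o=rl();im=cams.camera('wrist');cv2.imwrite('pics/w17.png',im[:,:,::-1]);cv2.imwrite('pics/w17z.png',cv2.resize(im[130:290,210:410],None,fx=3.7,fy=3.7,interpolation=cv2.INTER_CUBIC)[:,:,::-1])
np.save('o17.npy',o,allow_pickle=True)
```

```text
t 25.08 p [0.5048 0.0748 0.1905] xyaw 72.5 z [-3.e-04 -2.e-04 -1.e+00] F [ 0.1 -0.4 -0.5] M [ 0.04  0.   -0.05] g 0.398
TCP rail: e 0.0092 n-err(mm) 48.67 nose-gap-to-mouth(mm) -141.2  yawerr Fe -0.4 Fn -0.0 Fz -0.5
```

View pics/w17z.png

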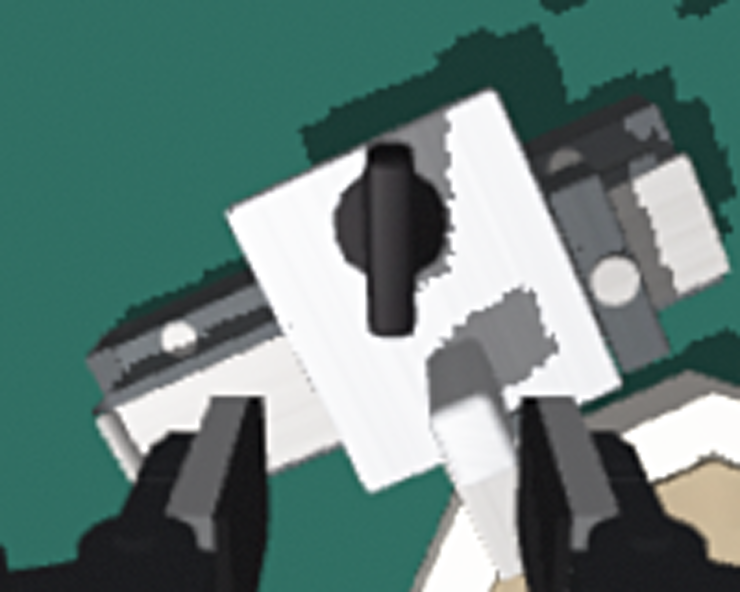

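Run:
```python
from h import *
o=np.load('o17.npy',allow_pickle=True).item()
f=lambda u,v,z:plane('wrist',210+u/3.7,130+v/3.7,z,o)
C=[f(u,v,.049) for u,v in [(228,212),(493,91),(621,383),(372,492)]]
for i,j in((0,1),(3,2),(1,2),(0,3)):
    D=C[j]-C[i];print(np.linalg.norm(D),np.degrees(np.arctan2(D[1],D[0])))
m=np.mean(C,0);n0=N@np.array([.5704,-.0138])+.020
print('centre n rel rail+8 (mm)',1000*(N@m[:2]-n0-.008),'nose e',E@C[1][:2],E@C[2][:2])
A,B=f(391,165,.0785),f(391,335,.0785);D=A-B;print('bar',np.degrees(np.arctan2(D[1],D[0]))%360,(A+B)/2)
im=cv2.imread('pics/w17.png');cv2.imwrite('pics/w17s.png',cv2.resize(im[140:250,330:420],None,fx=5.4,fy=5.4,interpolation=cv2.INTER_CUBIC))
```

```text
0.07413947752214692 97.19893073948279
0.07471939548154868 97.92630243284844
0.0865035080182409 7.5362914806081225
0.08745057190949906 7.156630754512606
centre n rel rail+8 (mm) 0.6701319032074229 nose e 0.04495941800174117 0.04516518673667018
bar 162.44180398462552 [0.50638439 0.07344712 0.0785    ]
```

View pics/w17s.png

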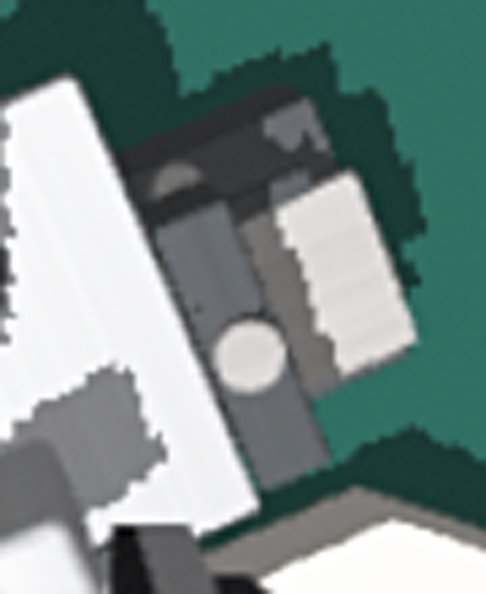

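Run:
```python
from h import *
p=manip.get_obs()['position'];q=p[:2]+E*(.046-E@p[:2]);print(q);plan((*q,.15),97.4)
```

```text
[0.49975038 0.11129259]
dp units now-frame [ 0.167  -0.0772  0.2   ] target-frame [0.184 0.    0.2  ] turn units [-1.700e-03  3.000e-04 -5.532e-01]
```

>>> move_arm(claw=[0.4,0.4,0.4,0.4,0.4,0.4,0.4,0.4], dp=[[0.08,-0.038,0.05],[0.087,-0.039,0.05],[0,0,0.1],[0,0,0],[0,0,0],[0,0,0],[0,0,0],[0,0,0]], turn=[[0,0,0],[0,0,-0.1],[0,0,-0.15],[0,0,-0.15],[0,0,-0.15],[0,0,0],[0,0,0],[0,0,0]])

```text
clock: 25.8
position: [0.5002, 0.1113, 0.1504]
ee_rot: [0.663, 0.749, -0.0, -0.0]
ft_force: [-0.4, 0.5, 0.6]
grip_width: 0.398
```

Run:
```python
from h import *
o=rl();im=cams.camera('wrist');cv2.imwrite('pics/w18.png',im[:,:,::-1]);cv2.imwrite('pics/w18z.png',cv2.resize(im[140:300,220:380],None,fx=3.7,fy=3.7,interpolation=cv2.INTER_CUBIC)[:,:,::-1])
np.save('o18.npy',o,allow_pickle=True)
```

```text
t 25.8 p [0.5002 0.1113 0.1504] xyaw 97.01 z [-7.e-04  0.e+00 -1.e+00] F [-0.4  0.5  0.6] M [-0.04  0.09 -0.04] g 0.398
TCP rail: e 0.0459 n-err(mm) 48.50 nose-gap-to-mouth(mm) -177.9  yawerr Fe 0.6 Fn 0.3 Fz 0.6
```

View pics/w18z.png

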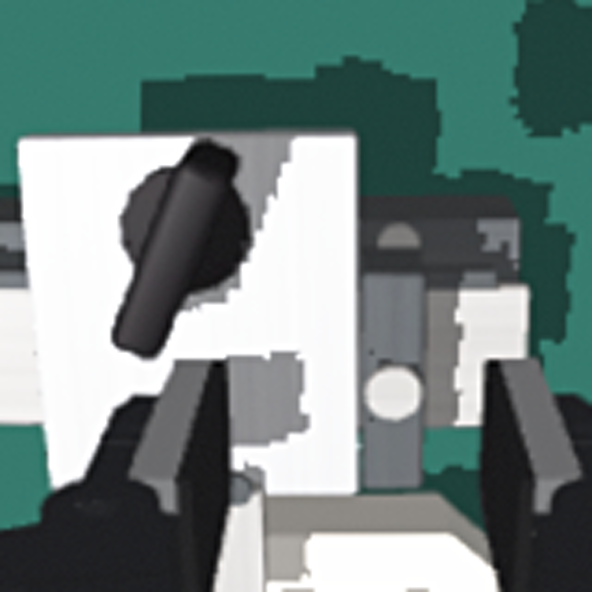

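Run:
```python
from h import *
im=cv2.imread('pics/w18.png');g=im.mean(2).astype(int)
for v in (216,222,228,234,240,255,262,268): print(v,g[v,308:342].tolist())
o=np.load('o18.npy',allow_pickle=True).item()
for u in (316,317,318,319,334,335): print(u,[round(1000*(E@plane('wrist',u,225,z,o)[:2]),2) for z in (.049,.055)])
```

```text
216 [251, 251, 251, 251, 251, 253, 255, 242, 139, 85, 106, 122, 123, 123, 122, 123, 122, 119, 118, 117, 118, 121, 123, 121, 121, 112, 88, 61, 61, 61, 61, 60, 60, 62]
222 [250, 251, 251, 251, 251, 252, 254, 241, 154, 99, 105, 120, 123, 122, 123, 123, 122, 120, 117, 118, 120, 121, 122, 121, 119, 108, 96, 104, 127, 127, 126, 125, 126, 125]
228 [250, 250, 251, 251, 251, 252, 254, 242, 155, 98, 104, 121, 122, 121, 122, 122, 122, 119, 116, 118, 119, 119, 121, 120, 119, 106, 90, 99, 124, 123, 122, 122, 122, 121]
234 [250, 250, 251, 250, 251, 252, 254, 243, 159, 112, 114, 114, 103, 118, 122, 122, 120, 119, 117, 117, 119, 121, 122, 120, 119, 104, 94, 103, 122, 122, 122, 123, 122, 121]
240 [250, 250, 250, 250, 251, 252, 253, 244, 164, 113, 109, 116, 121, 141, 164, 190, 209, 221, 222, 221, 221, 207, 173, 124, 75, 74, 92, 111, 123, 123, 122, 122, 120, 118]
255 [249, 249, 250, 250, 250, 250, 252, 252, 162, 94, 102, 118, 119, 119, 119, 119, 117, 114, 114, 115, 116, 117, 118, 119, 118, 101, 90, 99, 108, 108, 107, 106, 103, 101]
262 [249, 248, 249, 249, 249, 250, 252, 251, 172, 98, 96, 117, 118, 118, 119, 120, 118, 117, 118, 117, 117, 117, 118, 119, 118, 97, 94, 95, 95, 95, 95, 95, 95, 95]
268 [248, 248, 249, 249, 249, 250, 251, 254, 173, 98, 96, 116, 118, 118, 119, 119, 119, 117, 117, 117, 116, 117, 119, 119, 117, 94, 65, 53, 59, 59, 58, 52, 50, 51]
316 [np.float64(45.1), np.float64(45.1)]
317 [np.float64(45.94), np.float64(45.92)]
318 [np.float64(46.78), np.float64(46.74)]
319 [np.float64(47.62), np.float64(47.56)]
334 [np.float64(60.22), np.float64(59.86)]
335 [np.float64(61.07), np.float64(60.68)]
```

Run:
```python
from h import *
print(manip.hand_in());st()
```

```text
the job is handed in; nothing more can be done
None
the job is handed in; nothing more can be done
```

The carriage is on the rail, against the stop and clamped, and I handed the job in at about 26 s of the 72 s allowed. No verdict was reported.

- **Sliding on:** I gripped the carriage by its block, turned it about 20° and slid it on from the open end. There was no noticeable contact force on the way. I pushed it home until the wrist force read about 5 N against the stop.
- **Clamping:** I turned the knob clockwise by about 54° to an angle of about 1.04 rad. The torque rose to 0.45–0.53 N m, some 0.4 to 0.5 N m above free.
- **Last pictures, after letting go:**
  - The carriage's leading face is within about 0.5 mm of the stop.
  - It is square to the rail within about 0.5°, with the blade on the mould side.
  - It sits about 0.7 mm off centre.
  - The knob stayed at its angle, and the gripper was clear of everything.
- **Doubtful points:**
  - Just before the end the torque dipped from 0.35 to 0.25 N m at 40 N grip. I raised the grip to 70 N and it climbed again. I could not tell whether the pads had slipped or the carriage had shifted in its play.
  - The torque reading had an offset of about -0.05 N m. In the most cautious reading, the final tightness is near the lower edge of the proper range.
  - I could not measure the cam force itself.
  - One earlier wrist picture put the carriage about 1 mm off the stop. I took the picture straight above the gap as the more reliable one.

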